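# Find the full sample pot by its weight

### The arm

A 6-joint arm with a two-finger parallel gripper is mounted at the origin on a cart in front of the work surface, level with it; the furniture and walls round the work are solid. World frame = base frame: x ahead of the robot, y to its left, z up, the work surface at z = 0. Lengths are in m, angles in rad, forces in N, time in s.
With the tool pointing down it reaches from about 0.325 to 0.85 m from the base axis. Payload 15.5 kg.
Tool frame: the origin (TCP) lies midway between the tips of the shut fingers; the grasp point (between the pads) lies 19 mm behind it (hold_point_z is the z of the grasp point in the tool frame, in m); z points along the fingers, y is the line along which they close (so a half turn about z gives the same grasp; the last joint's range is limited). The gripper opens to 91 mm and grips with 3 to 60 N. Pads are 32 mm wide; open, the fingers measure 118 mm over their backs; the gripper's body (76 mm by 178 mm) begins 60 mm behind the grasp point.
Start: joints at [1.028, 0.494, 1.345, -0, 1.302, -0.096], TCP at [0.27, 0.564, 0.214] pointing down, gripper open.
Joint ranges: [-2.91, 2.91], [-0.82, 2.16], [0.22, 2.67], [-1.22, 4.37], [0.12, 2.79], [-3.08, 3.08]. Speed limits (rad/s): [1.89, 1.89, 2.57, 3.01, 3.01, 3.01].

### API

Orientations are given as a 3x3 rotation matrix whose columns are the frame's x, y, z axes.
In Python, from station import get_obs, snapshot, camera_info, hand_in, hold_point_z gives the robot as it stands.
- The arm moves only by the shell command python3 -m pendant 'ROWS' [FORCE]. ROWS is JSON, a list of rows, each a list of 3 entries, a list of its own where there are three numbers: the turn, a rotation vector about the tool's x, y, z scaled (see below), then the shift along the tool's x, y, z scaled (see below), then the closure, from -1 (fully open) to 1 (shut). In form: [[[wx, wy, wz], [x, y, z], grip], ...]. A call has 1 to 12 rows; each row is the pose to reach, as a shift and turn from the pose commanded when the call began, along the tool's axes at that moment; what a row does not reach only later rows make up. The controller multiplies each number of a shift by 0.12 m and each number of a turn by 90 degrees. A row lasts 1/12 s, in which the tool goes at most 41.7 mm and 7.16 degrees, less where a joint would pass 70% of its speed; a pose out of reach is approached as far as the arm can. A call with a number of a shift or a turn outside -1 to 1 is refused whole. A call with a gripper value outside its range is refused whole. The fingers move at their own pace and stop on an object; FORCE is the grip in N (left out, the last holds). Time passes only in rows, so rows that repeat a pose let the fingers close. It gives the time, the measured TCP pose, the force, the opening and the grip force at its end, in the units of the state.
- get_obs(): the state, without advancing time (a new reading comes with each control period).
- snapshot(name): name is "side" or "top" or "wrist"; returns (picture, depth): 420x560x3 uint8, red, green, blue; 420x560 float32, m along the optical axis (not along the pixel's ray), 0 where there is no reading.
- camera_info(name): a dict with "fovy" (degrees; the focal length in pixels is half the picture's height over the tangent of half this angle, whatever the lens; pixels are square), "cx", "cy" (the principal point, pixels), "xyz" and "orientation" of the camera in the world. Camera axes: x right, y down, z forward; pixel columns grow to the right and rows downward; lengths in m; the calibration is good to about 2 mm. A picture is of the moment at which its call begins: read the wrist's pose just before it. camera_info takes no time and is no camera call; for the wrist camera it gives the pose at the moment of the call.
- hand_in(): hands the job in; it is judged then, once.
The state is a dict: "time": time; "joints": joint angles; "qd": joint speeds; "tau": joint torques, N m; "ee_pos": TCP position; "tool_rot": TCP orientation; "contact_force": force on the tool from outside, world axes, zero at the start; "moment": the same for the moment, N m; "gripper_width": opening from 0.0 (shut) to 1.0 (fully open); "finger_force": force on a finger pad.
Only numpy, scipy, OpenCV 4.12 (cv2) and the standard library are available. Lean on these libraries where they do the work, as an engineer would, in place of code of your own. Each camera call takes 0.05 s, during which the arm holds its last target. There are 200 camera calls.

### The job

Tip the bin of the bench unit out; of the three like sample pots in it one still holds its ore core and two came back empty, and only their weight in the hand tells which. Set the full pot down gently, upright in the middle of the balance pan, and put the two empty ones in the wire returns basket; leave the other things on the worktop where they are.

Things in the scene. Friction and masses are not known exactly. Their poses are not given: they have to be found in the camera images.
- bin_unit: grey bench-top tip-out bin unit, 85 mm deep (x), 316 mm wide (y), 102 mm high, fixed to the worktop; origin at the centre of its underside, x points away from its front (the bin opens to -x), y along its width, z up
- bin_pivot (a point): middle of the pivot line about which the bin tips, 20 mm above the worktop, 22 mm behind the unit's front; axes as the unit's, the pivot line runs along y. With the bin shut, its inner floor lies 3 mm above this line, from 19 mm before to 37 mm behind it
- bin (a joint): tipping angle of the bin: 0 shut (the unit's roof, top 102 mm up, then covers the pots but for a 28 mm gap in front), 0.50 rad fully tipped out towards the robot (its stop); a stiff pivot, it stays where it is left. Three compartments side by side along y, each 98 mm wide and 56 mm front to back, one pot standing in each; front panel 77 mm high, back wall 45 mm, partitions 55 mm
- bin_handle (a point): middle of the bin's bow handle: a round steel bar 8 mm thick, straight for 94 mm along y, 35 mm before the bin's front panel and, with the bin shut, 94 mm above the worktop and 57 mm before, 74 mm above the pivot line; it moves and turns with the bin (axes as the unit's when shut)
- pot_1: round opaque white sample pot with a ribbed grey screw lid (fixed on), 40 mm across the lid, 38 mm across the body, 62 mm high; origin at the centre of its underside, z along its axis towards the lid. The three pots look alike; an empty one weighs about 50 g, the full one about 240 g
- pot_2: the same as pot_1
- pot_3: the same as pot_1
- balance: white bench balance, 160 mm deep (x) and 124 mm wide (y), fixed; origin at the centre of its underside, its display towards -x, z up
- pan (a point): centre of the top face of the balance's round steel pan, 100 mm across, 48 mm above the worktop; z up
- basket: open wire returns basket, inside 147 mm (x) by 117 mm (y), rim 63 mm above the worktop, floor 5 mm above it, fixed; origin at the centre of its underside, z up
- bottle: amber dropper bottle 39 mm across and 104 mm high standing behind the bin unit, loose; origin at the centre of its underside
- spot_plate: white porcelain plate with twelve wells, 119x89x12 mm, lying on the notebook, loose; origin at the centre of its underside
- mortar: white porcelain mortar, 116x109x54 mm, standing to the right of the bin unit, loose; origin at the centre of its underside
- streak_block: cream unglazed streak block, 68x140x44 mm, standing behind the bottle, loose; origin at the centre of its underside
- tweezers: flat steel tweezers, 15x104x10 mm, lying on the notebook, loose; origin under their middle

How it is judged:
By the outcome, as a careful person would: the job done as asked, in the order asked, and still so for the second after the job is handed in, with the robot touching nothing.
It also fails if it takes over 72 s, if anything falls off the work surface, if the arm or the gripper's body presses on something with over 40 N, if the wrist force passes 120 N, or if a joint passes its speed limit or range.

## Working session

There is one attempt and no reset: what is moved stays moved. The work goes in short steps, Python scripts to look and compute and a shell command to move; the robot and the scene stay as the last step left them, time stands still between calls to the robot, and variables do not carry over. Pictures are saved under pics/ and viewed, at most 10 in all, crops included, and the job is handed in when it is done.

```bash
ls; mkdir -p pics
python3 - <<'E'
from station import *
import cv2,numpy as np
np.set_printoptions(precision=4,suppress=True)
print(get_obs(),hold_point_z)
for n in("side","top"):
    p,d=snapshot(n);cv2.imwrite(f"pics/{n}0.png",p[...,::-1]);np.savez(f"{n}0.npz",p=p,d=d);print(n,camera_info(n),(d>0).mean())
E
```

```text
pics
{'time': 0.0, 'joints': array([ 1.0285,  0.4942,  1.3461, -0.    ,  1.3025, -0.0955]), 'qd': array([-0.0005,  0.0002,  0.0027,  0.0006, -0.0016, -0.001 ]), 'tau': array([ -0.0002, -87.8837, -38.185 ,   0.0709,   0.0534,  -0.    ]), 'ee_pos': array([0.2699, 0.5633, 0.2134]), 'tool_rot': array([[-0.9018,  0.4321, -0.0006],
       [ 0.4321,  0.9018, -0.001 ],
       [ 0.0001, -0.0011, -1.    ]]), 'contact_force': array([ 0.5802, -0.1114, -0.0889]), 'moment': array([-0.0231,  0.018 , -0.0091]), 'finger_force': 0.0, 'gripper_width': 1.0013613234114973} -0.0188
side {'fovy': 54.462943347087105, 'cx': 279.11055421327313, 'cy': 212.38563945686082, 'xyz': array([ 0.145 , -1.0413,  1.0396]), 'orientation': array([[ 0.8972, -0.3059,  0.3185],
       [-0.4414, -0.5979,  0.6691],
       [-0.0143, -0.7409, -0.6715]])} 0.9960671768707483
top {'fovy': 52.080480935158576, 'cx': 280.26867206596194, 'cy': 213.88369519793997, 'xyz': array([ 0.3751, -0.057 ,  1.321 ]), 'orientation': array([[ 0.0245, -0.9856,  0.1673],
       [-0.9994, -0.0282, -0.0198],
       [ 0.0242, -0.1667, -0.9857]])} 0.9960459183673469
```

View pics/top0.png

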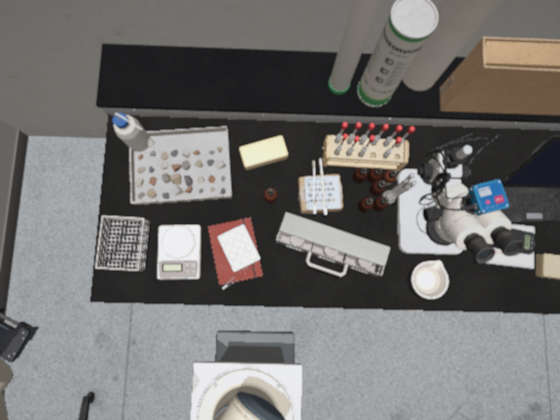

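View pics/side0.png

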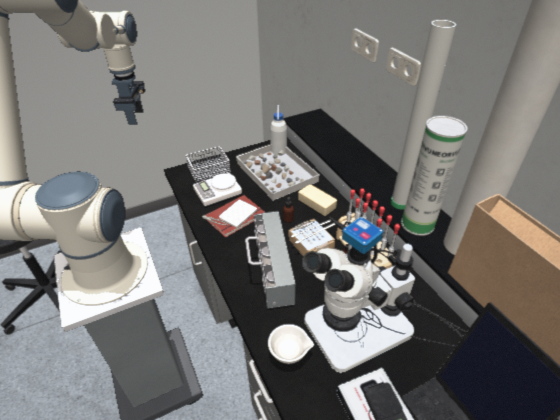

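The top view shows the bin unit at about (332,245), tilted, with its handle at (325,270). The basket is at (122,243), the balance at (178,252) with its pan at (178,240), and the mortar at (430,280). The side view agrees, with the gripper clear of everything. Next I measure with depth.

```bash
cat > h.py <<'E'
import numpy as np,cv2
from station import *
np.set_printoptions(precision=4,suppress=True)
def cloud(d,c):
    f=d.shape[0]/2/np.tan(np.radians(c["fovy"])/2)
    v,u=np.mgrid[:d.shape[0],:d.shape[1]]
    P=np.stack([(u-c["cx"])/f*d,(v-c["cy"])/f*d,d],-1)
    return P@np.array(c["orientation"]).T+c["xyz"]
def box(W,m):
    r=cv2.minAreaRect((W[m][:,:2]*1000).astype(np.float32));return r
E
python3 - <<'E'
from h import *
z=np.load("top0.npz");W=cloud(z["d"],camera_info("top"));p=z["p"].astype(int)
v,u=np.mgrid[:420,:560]
def R(a,b,c,d):return (u>=a)&(u<b)&(v>=c)&(v<d)
Z=W[...,2]
print("table",np.median(Z[R(200,215,280,300)]))
m=R(268,395,205,285)&(abs(Z-.102)<.006); n,l,s,ce=cv2.connectedComponentsWithStats(m.astype(np.uint8)); i=1+s[1:,4].argmax();m1=l==i
print("roof",box(W,m1),np.median(Z[m1]),m1.sum())
m=R(300,352,250,282)&(abs(Z-.094)<.012)&~m1
n,l,s,ce=cv2.connectedComponentsWithStats(m.astype(np.uint8))
for i in range(1,n):
    if s[i,4]>5: print("handle?",s[i],box(W,l==i),np.median(Z[l==i]))
# pots: within gap
m=R(90,152,210,275)&(Z>.05)&(Z<.075);print("basket rim",box(W,m),m.sum())
m=R(155,205,220,285)&(Z>.015)&(Z<.06);print("balance",box(W,m),m.sum())
m=R(155,205,220,262)&(abs(Z-.048)<.004);print("pan",box(W,m),cv2.minEnclosingCircle((W[m][:,:2]*1000).astype(np.float32)),np.median(Z[m]))
im=z["p"][200:290,260:400,::-1];cv2.imwrite("pics/crop1.png",cv2.resize(im,None,fx=5.5,fy=5.5,interpolation=cv2.INTER_CUBIC))
zc=np.clip(Z[190:300,80:220]/.12*255,0,255).astype(np.uint8)
cv2.imwrite("pics/crop2.png",cv2.resize(np.hstack([z["p"][190:300,80:220,1],zc]),None,fx=2.8,fy=2.8))
E
```

```text
table -0.000715221980904901
roof ((503.57427978515625, -235.3274383544922), (316.4676818847656, 83.65666198730469), 72.80731201171875) 0.10118562738268466 2170
handle? [306 250  46  26 296] ((456.5525817871094, -222.02210998535156), (131.1263427734375, 66.54644012451172), 72.43077087402344) 0.09499513196654663
basket rim ((492.4460144042969, 382.4956359863281), (126.18497467041016, 155.05418395996094), 88.64423370361328) 309
balance ((472.89617919921875, 217.43893432617188), (159.0266876220703, 124.74948120117188), 1.959766149520874) 2255
pan ((496.0078430175781, 218.8781280517578), (106.97433471679688, 98.01353454589844), 3.448700428009033) ((492.74713134765625, 226.29904174804688), 60.412933349609375) 0.048167952899815125
```

View pics/crop1.png

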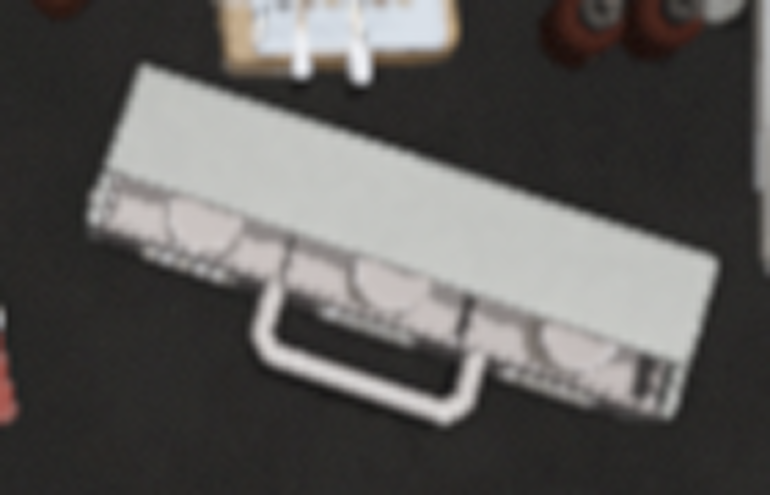

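The crop shows the handle bar centred near full-image (325.5,272), and the three pot lids showing in the gap at about (297,240), (332,252) and (365,262). Next I refine the pan and the handle, and work out the tool pose for gripping the handle.

Run:
```python
from h import *
z=np.load("top0.npz");c=camera_info("top");W=cloud(z["d"],c);Z=W[...,2]
f=210/np.tan(np.radians(c["fovy"])/2)
def ray(u,v,h):
    r=c["orientation"]@np.array([(u-c["cx"])/f,(v-c["cy"])/f,1]);return c["xyz"]+r*(h-c["xyz"][2])/r[2]
print("handle bar ends", ray(260+265/5.5,200+352/5.5,.098),ray(260+447/5.5,200+415/5.5,.098))
X=np.array([.9553,-.2956]);print("pred handle",np.array([.5036,-.2353])-.0775*X)
m=np.zeros(Z.shape,bool);m[220:285,155:205]=abs(Z[220:285,155:205]-.048)<.0025
ys=W[m][:,:2]
for x in np.arange(.39,.56,.01):
    s=ys[abs(ys[:,0]-x)<.005]
    if len(s):print(round(x,3),len(s),s[:,1].min().round(3),s[:,1].max().round(3))
o=get_obs();print(o["tool_rot"])
```

```text
handle bar ends [ 0.4409 -0.1642  0.098 ] [ 0.4111 -0.2583  0.098 ]
pred handle [ 0.4296 -0.2124]
0.42 1 0.237 0.237
0.43 3 0.185 0.246
0.44 9 0.17 0.267
0.45 7 0.206 0.232
0.46 46 0.186 0.248
0.47 61 0.178 0.257
0.48 77 0.175 0.264
0.49 72 0.17 0.267
0.5 81 0.171 0.268
0.51 66 0.171 0.266
0.52 66 0.175 0.261
0.53 61 0.178 0.26
0.54 40 0.188 0.252
0.55 15 0.2 0.241
[[-0.9018  0.4321 -0.0005]
 [ 0.4321  0.9018 -0.001 ]
 [ 0.0001 -0.0011 -1.    ]]
```

View pics/crop2.png

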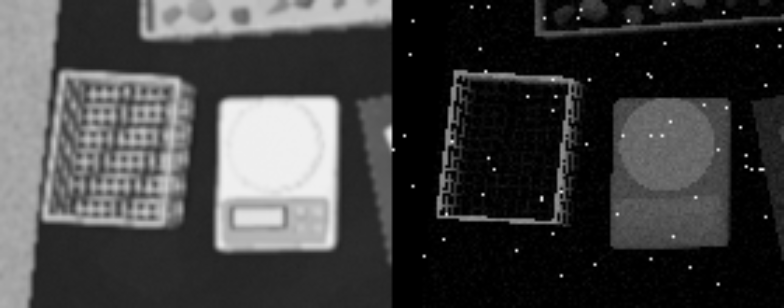

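The pan edge runs x≈0.455–0.553 and y≈0.170–0.268, which puts its centre at (0.503, 0.219), with the basket to its left. The crop agrees. I'll write a planning helper that prints the numbers for each call, then move.

```bash
cat >> h.py <<'E'
from scipy.spatial.transform import Rotation as Ro
def Rm(yaw_y,tilt=0):
    """tool down, tool y at world yaw (deg); tilt (rad): gripper leans to the unit's front (about unit y)"""
    a=np.radians(yaw_y);y=np.array([np.cos(a),np.sin(a),0]);z=np.array([0,0,-1.]);R=np.stack([np.cross(y,z),y,z],1)
    return Ro.from_rotvec(-tilt*np.array([.2956,.9553,0])).as_matrix()@R
def plan(wps,start=None):
    o=get_obs();p,R=(o["ee_pos"],np.array(o["tool_rot"])) if start is None else start
    for P,Q in wps:
        P=np.array(P,float);rv=Ro.from_matrix(R.T@Q).as_rotvec()
        k=1
        while True:
            Rs=[R@Ro.from_rotvec(rv*i/k).as_matrix() for i in range(k+1)];ps=[p+(P-p)*i/k for i in range(k+1)]
            sh=[Rs[i].T@(ps[i+1]-ps[i])/.12 for i in range(k)]
            if max(abs(s).max() for s in sh)<=.99 and np.linalg.norm(rv)/k<1.55: break
            k+=1
        n=int(np.ceil(max(np.linalg.norm(P-p)/k/.0417,np.degrees(np.linalg.norm(rv))/k/7.16)))
        for s in sh: print("w",(rv/k/(np.pi/2)).round(3).tolist(),"s",s.round(3).tolist(),"n",n)
        print("--");p,R=P,Q
def st():
    o=get_obs();print(round(o["time"],2),o["ee_pos"],"F",o["contact_force"],"w",round(o["gripper_width"]*91,1),"ff",round(o["finger_force"],1),"z",o["tool_rot"][:,2],"y",o["tool_rot"][:,1])
E
python3 - <<'E'
from h import *
plan([([.428,-.212,.16],Rm(-17.2)),([.428,-.212,.075],Rm(-17.2))])
E
```

```text
w [-0.0, 0.0, 0.13] s [-0.569, -0.751, 0.064] n 3
w [-0.0, 0.0, 0.13] s [-0.709, -0.621, 0.064] n 3
w [-0.0, 0.0, 0.13] s [-0.819, -0.465, 0.064] n 3
w [-0.0, 0.0, 0.13] s [-0.896, -0.29, 0.064] n 3
w [-0.0, 0.0, 0.13] s [-0.936, -0.102, 0.064] n 3
w [-0.0, 0.0, 0.13] s [-0.938, 0.089, 0.064] n 3
w [-0.0, 0.0, 0.13] s [-0.901, 0.277, 0.064] n 3
--
w [0.0, 0.0, 0.0] s [0.0, 0.0, 0.708] n 3
--
```

```bash
P="python3 -m pendant"
$P '[[[0,0,0.13],[-0.57,-0.75,0.064],0.47],[[0,0,0.13],[-0.57,-0.75,0.064],0.47],[[0,0,0.13],[-0.57,-0.75,0.064],0.47]]' 20
$P '[[[0,0,0.13],[-0.71,-0.62,0.064],0.47],[[0,0,0.13],[-0.71,-0.62,0.064],0.47],[[0,0,0.13],[-0.71,-0.62,0.064],0.47]]' >/dev/null
$P '[[[0,0,0.13],[-0.82,-0.465,0.064],0.47],[[0,0,0.13],[-0.82,-0.465,0.064],0.47],[[0,0,0.13],[-0.82,-0.465,0.064],0.47]]' >/dev/null
$P '[[[0,0,0.13],[-0.9,-0.29,0.064],0.47],[[0,0,0.13],[-0.9,-0.29,0.064],0.47],[[0,0,0.13],[-0.9,-0.29,0.064],0.47]]' >/dev/null
$P '[[[0,0,0.13],[-0.935,-0.1,0.064],0.47],[[0,0,0.13],[-0.935,-0.1,0.064],0.47],[[0,0,0.13],[-0.935,-0.1,0.064],0.47]]' >/dev/null
$P '[[[0,0,0.13],[-0.94,0.09,0.064],0.47],[[0,0,0.13],[-0.94,0.09,0.064],0.47],[[0,0,0.13],[-0.94,0.09,0.064],0.47]]' >/dev/null
$P '[[[0,0,0.13],[-0.9,0.277,0.064],0.47],[[0,0,0.13],[-0.9,0.277,0.064],0.47],[[0,0,0.13],[-0.9,0.277,0.064],0.47],[[0,0,0.13],[-0.9,0.277,0.064],0.47],[[0,0,0.13],[-0.9,0.277,0.064],0.47]]'
python3 - <<'E'
from h import *
st()
plan([([.428,-.212,.16],Rm(-17.2)),([.428,-.212,.075],Rm(-17.2))])
c=camera_info("wrist");p,d=snapshot("wrist");cv2.imwrite("pics/w1.png",p[...,::-1]);W=cloud(d,c);Z=W[...,2]
X=np.array([.9553,-.2956]);Y=np.array([.2956,.9553]);q=(W[...,:2]-[.5036,-.2353])
lx,ly=q@X,q@Y
m=(abs(Z-.095)<.008)&(lx<-.06)&(lx>-.1)&(abs(ly)<.04)
print("handle local",m.sum(),np.median(lx[m]),lx[m].min(),lx[m].max(),Z[m].max(),W[m][:,:2].mean(0))
m=(abs(Z-.102)<.005)&(abs(ly)<.2)&(abs(lx)<.06);print("roof",m.sum(),[ (a.min(),a.max()) for a in (lx[m],ly[m])])
E
```

```text
time: 0.35
ee_pos: [0.2924, 0.4502, 0.2055]
tool_rot: [[-0.792, 0.61, -0.001], [0.61, 0.792, -0.002], [-0.0, -0.002, -1.0]]
contact_force: [0.8, 0.7, 0.6]
gripper_width: 0.811
finger_force: 0.0
time: 2.02
ee_pos: [0.4273, -0.2137, 0.1597]
tool_rot: [[0.303, 0.953, -0.001], [0.953, -0.303, 0.0], [0.0, -0.001, -1.0]]
contact_force: [-0.8, 0.2, 0.2]
gripper_width: 0.27
finger_force: 0.0
2.02 [ 0.4273 -0.2137  0.1597] F [-0.7827  0.1695  0.2332] w 24.6 ff 0.0 z [-0.0005  0.0004 -1.    ] y [ 0.953  -0.3029 -0.0006]
w [-0.0, -0.0, -0.005] s [0.015, 0.001, -0.002] n 1
--
w [0.0, 0.0, 0.0] s [0.0, 0.0, 0.708] n 3
--
handle local 993 -0.07866210535084353 -0.08250848169423464 -0.07491826513101967 0.0990153713712488 [ 0.4294 -0.2091]
roof 20391 [(np.float64(-0.04345420448350098), np.float64(0.0418679952284465)), (np.float64(-0.032196642867083014), np.float64(0.1486540738098687))]
```

View pics/w1.png

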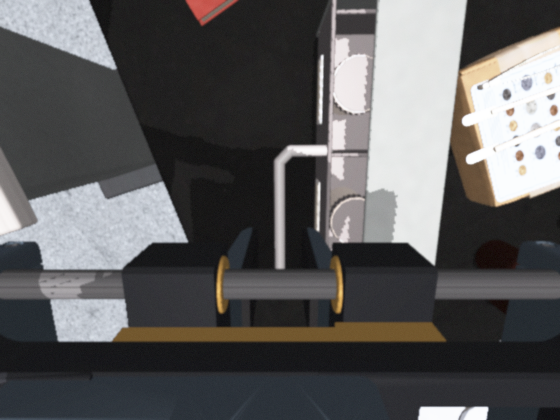

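The wrist view shows the bar at column 280, midway between the fingers, with the panel to its right. I descend, grip and tip the bin along the arc.

```bash
P="python3 -m pendant"
$P '[[[0,0,0],[0.015,0,0.3],0.47],[[0,0,0],[0.015,0,0.5],0.47],[[0,0,0],[0.015,0,0.705],0.47],[[0,0,0],[0.015,0,0.705],0.47],[[0,0,0],[0.015,0,0.705],1],[[0,0,0],[0.015,0,0.705],1],[[0,0,0],[0.015,0,0.705],1],[[0,0,0],[0.015,0,0.705],1]]' 25
$P '[[[0,0,0],[0,-0.036,0.032],1],[[0,0,0],[0,-0.073,0.064],1],[[0,0,0],[0,-0.106,0.1],1],[[0,0,0],[0,-0.1375,0.137],1],[[0,0,0],[0,-0.166,0.177],1],[[0,0,0],[0,-0.1925,0.217],1]]'
$P '[[[0,0,0],[0,-0.023,0.042],1],[[0,0,0],[0,-0.045,0.086],1],[[0,0,0],[0,-0.05,0.1],1],[[0,0,0],[0,-0.05,0.1],1],[[0,0,0],[0,-0.05,0.1],1]]'
```

```text
time: 2.73
ee_pos: [0.4282, -0.2106, 0.0768]
tool_rot: [[0.3, 0.954, 0.001], [0.954, -0.3, -0.001], [-0.0, 0.001, -1.0]]
contact_force: [-2.3, 4.0, 8.2]
gripper_width: 0.082
finger_force: 25.0
time: 3.23
ee_pos: [0.4062, -0.2038, 0.0497]
tool_rot: [[0.301, 0.954, 0.001], [0.954, -0.301, -0.0], [-0.0, 0.001, -1.0]]
contact_force: [3.1, 4.7, 2.0]
gripper_width: 0.081
finger_force: 25.0
time: 3.65
ee_pos: [0.401, -0.2024, 0.0377]
tool_rot: [[0.301, 0.954, 0.002], [0.954, -0.301, -0.001], [-0.0, 0.002, -1.0]]
contact_force: [1.8, 2.7, 10.0]
gripper_width: 0.08
finger_force: 25.0
```

```bash
P="python3 -m pendant"
$P '[[[0,0,0],[0,0,0],0.65],[[0,0,0],[0,0,0],0.65],[[0,0,0],[0,0,-0.2],0.65],[[0,0,0],[0,0,-0.5],0.65],[[0,0,0],[0,0,-0.9],0.65],[[0,0,0],[0,0,-0.9],0.65],[[0,0,0],[0,0,-0.9],0.65]]'
python3 - <<'E'
from h import *
o=get_obs();c=camera_info("wrist");print(o["joints"],"cam in tool",o["tool_rot"].T@(c["xyz"]-o["ee_pos"]),"\n",o["tool_rot"].T@c["orientation"])
st()
p,d=snapshot("top");np.savez("top1.npz",p=p,d=d)
im=p[200:290,260:400,::-1];cv2.imwrite("pics/crop3.png",cv2.resize(im,None,fx=5.5,fy=5.5,interpolation=cv2.INTER_CUBIC))
E
```

```text
time: 4.23
ee_pos: [0.4015, -0.203, 0.1479]
tool_rot: [[0.301, 0.954, 0.004], [0.954, -0.301, -0.003], [-0.002, 0.005, -1.0]]
contact_force: [0.3, -0.8, -0.6]
gripper_width: 0.173
finger_force: 0.0
[-0.6008  0.34    1.8484 -0.0002  0.9479 -0.2952] cam in tool [ 0.0695  0.0004 -0.1699] 
 [[ 0.0001 -0.9693 -0.246 ]
 [ 1.     -0.      0.0007]
 [-0.0007 -0.246   0.9693]]
4.23 [ 0.4015 -0.203   0.1479] F [ 0.3072 -0.7605 -0.5538] w 15.7 ff 0.0 z [ 0.0042 -0.0031 -1.    ] y [ 0.9537 -0.3007  0.005 ]
```

View pics/crop3.png

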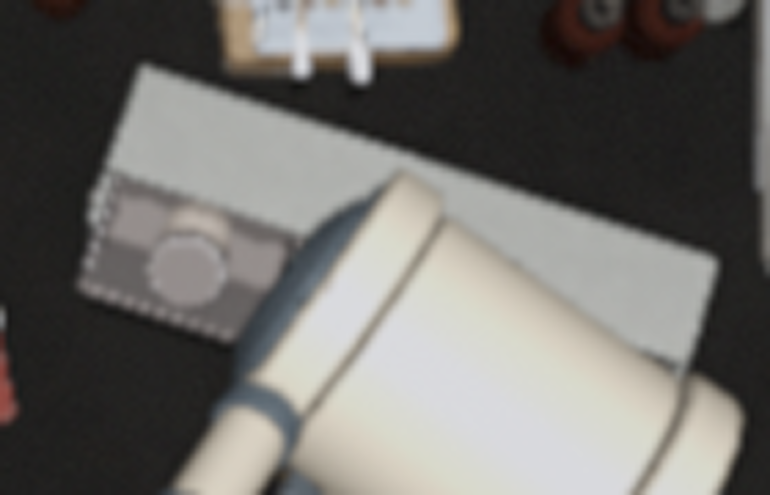

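The bin is fully tipped: the left pot's lid shows at crop (188,270) and the arm hides the other two. I turn the tool to line up with the tilted pots and look with the wrist camera.

Run:
```python
from h import *
plan([([.409,-.206,.18],Rm(72.8,.5))])
```

```text
w [-0.125, -0.124, -0.49] s [-0.004, 0.038, -0.141] n 7
w [-0.125, -0.124, -0.49] s [-0.062, 0.038, -0.126] n 7
--
```

```bash
P="python3 -m pendant"
$P '[[[-0.125,-0.124,-0.49],[0,0.038,-0.141],-0.4],[[-0.125,-0.124,-0.49],[0,0.038,-0.141],-0.4],[[-0.125,-0.124,-0.49],[0,0.038,-0.141],-0.4],[[-0.125,-0.124,-0.49],[0,0.038,-0.141],-0.4],[[-0.125,-0.124,-0.49],[0,0.038,-0.141],-0.4],[[-0.125,-0.124,-0.49],[0,0.038,-0.141],-0.4],[[-0.125,-0.124,-0.49],[0,0.038,-0.141],-0.4]]' >/dev/null
$P '[[[-0.125,-0.124,-0.49],[-0.06,0.038,-0.126],-0.4],[[-0.125,-0.124,-0.49],[-0.06,0.038,-0.126],-0.4],[[-0.125,-0.124,-0.49],[-0.06,0.038,-0.126],-0.4],[[-0.125,-0.124,-0.49],[-0.06,0.038,-0.126],-0.4],[[-0.125,-0.124,-0.49],[-0.06,0.038,-0.126],-0.4],[[-0.125,-0.124,-0.49],[-0.06,0.038,-0.126],-0.4],[[-0.125,-0.124,-0.49],[-0.06,0.038,-0.126],-0.4],[[-0.125,-0.124,-0.49],[-0.06,0.038,-0.126],-0.4]]'
python3 - <<'E'
from h import *
st();o=get_obs();print(o["joints"])
c=camera_info("wrist");p,d=snapshot("wrist");cv2.imwrite("pics/w2.png",p[...,::-1]);np.savez("w2.npz",p=p,d=d,W=cloud(d,c),xyz=c["xyz"],Rc=c["orientation"])
plan([([.409,-.206,.18],Rm(72.8,.5))])
E
```

```text
time: 5.53
ee_pos: [0.4076, -0.2038, 0.1773]
tool_rot: [[-0.828, 0.353, 0.436], [0.322, 0.936, -0.146], [-0.459, 0.02, -0.888]]
contact_force: [0.6, 0.9, 0.2]
gripper_width: 0.702
finger_force: 0.0
5.53 [ 0.4076 -0.2038  0.1773] F [0.6497 0.8972 0.1713] w 63.9 ff 0.0 z [ 0.4362 -0.1456 -0.888 ] y [0.3526 0.9356 0.0198]
[-0.7435  0.1686  2.1836  0.5117  0.3942 -2.3848]
w [-0.006, -0.014, -0.032] s [-0.029, -0.014, -0.012] n 1
--
```

View pics/w2.png

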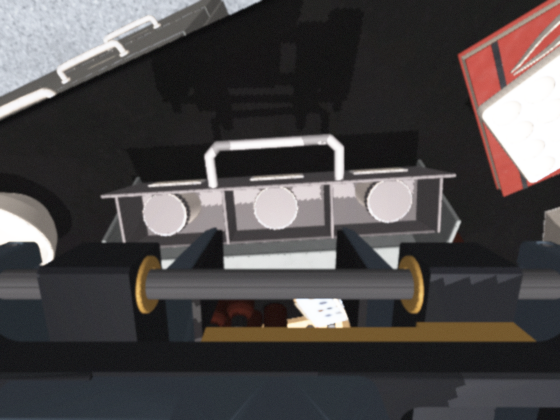

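All three lids are clear, at (166,214), (276,208) and (389,200). I'll find their centres in the bin frame.

```bash
cat >> h.py <<'E'
C0=np.array([.5036,-.2353]);UX=np.array([.9553,-.2956,0]);UY=np.array([.2956,.9553,0]);UZ=np.array([0,0,1.])
PIV=np.array([*C0,0])-.0205*UX+.020*UZ
BX=np.cos(.5)*UX+np.sin(.5)*UZ;BZ=-np.sin(.5)*UX+np.cos(.5)*UZ
B=np.stack([BX,UY,BZ],1)   # tipped bin frame
E
python3 - <<'E'
from h import *
z=np.load("w2.npz");W=z["W"];L=(W-PIV)@B
for u,v in((166,214),(276,208),(389,200)):
    s=L[v-30:v+30,u-32:u+32];cz=np.median(s[25:35,27:37,2])
    m=(abs(s[...,2]-cz)<.003)
    n,l,S,_=cv2.connectedComponentsWithStats(m.astype(np.uint8));k=l==1+S[1:,4].argmax()
    A=s[k];q=W[v-30:v+30,u-32:u+32][k]
    nrm=np.linalg.svd(q-q.mean(0))[2][2];nrm*=np.sign(nrm[2])
    (cx,cy),r=cv2.minEnclosingCircle((A[:,:2]*1000).astype(np.float32))
    print("bin frame mm",round(cx,1),round(cy,1),"r",round(r,1),"z",A[:,2].mean()*1000,A[:,:2].mean(0)*1000,"normal in bin",B.T@nrm)
E
```

```text
bin frame mm -0.4 -103.8 r 20.5 z 66.15474338769283 [  -0.7229 -103.2597] normal in bin [-0.0721  0.0069  0.9974]
bin frame mm -0.6 -2.1 r 20.7 z 65.66172832666277 [-0.8697 -1.945 ] normal in bin [-0.0413  0.0002  0.9991]
bin frame mm -0.7 100.9 r 20.7 z 64.97260955036063 [ -0.9883 100.4873] normal in bin [-0.0052 -0.0062  1.    ]
```

```bash
cat >> h.py <<'E'
def bp(x,y,z): return PIV+B@(np.array([x,y,z])/1000)
def weigh(n=8):
    F=[];T=[]
    for _ in range(n):
        snapshot("top");o=get_obs();F.append(o["contact_force"]);T.append(o["tau"])
    print("F",np.mean(F,0),"sd",np.std(F,0),"tau",np.mean(T,0))
E
python3 - <<'E'
from h import *
R=Rm(72.8,.5)
weigh();st()
plan([(bp(-.6,-2,95),R),(bp(-.6,-2,29),R)])
E
```

```text
F [-0.3678 -0.2362 -0.1546] sd [0.5524 0.5316 0.5939] tau [ -0.5982 -41.985  -24.3449   1.6439  -2.3483  -1.789 ]
5.98 [ 0.4088 -0.2039  0.1788] F [-0.4888  0.1038 -0.5387] w 63.5 ff 0.0 z [ 0.4373 -0.1465 -0.8873] y [0.3558 0.9343 0.0211]
w [-0.007, -0.013, -0.042] s [0.043, -0.028, 0.688] n 2
--
w [0.0, 0.0, 0.0] s [-0.0, 0.0, 0.55] n 2
--
```

```bash
P="python3 -m pendant"
$P '[[[-0.007,-0.013,-0.042],[0.043,-0.028,0.35],-0.19],[[-0.007,-0.013,-0.042],[0.043,-0.028,0.688],-0.19],[[-0.007,-0.013,-0.042],[0.043,-0.028,0.688],-0.19],[[-0.007,-0.013,-0.042],[0.043,-0.028,0.688],-0.19],[[-0.007,-0.013,-0.042],[0.043,-0.028,0.688],-0.19],[[-0.007,-0.013,-0.042],[0.043,-0.028,0.688],-0.19]]' 15
python3 - <<'E'
from h import *
R=Rm(72.8,.5);st()
plan([(bp(-.6,-2,95),R),(bp(-.6,-2,29),R)])
plan([(bp(-.6,-2,29),R)])
E
```

```text
time: 6.48
ee_pos: [0.4415, -0.2172, 0.1076]
tool_rot: [[-0.845, 0.291, 0.45], [0.256, 0.957, -0.138], [-0.47, -0.002, -0.882]]
contact_force: [-0.2, 0.7, 0.4]
gripper_width: 0.595
finger_force: 0.0
6.48 [ 0.4415 -0.2172  0.1076] F [-0.1732  0.671   0.444 ] w 54.1 ff 0.0 z [ 0.4495 -0.1383 -0.8825] y [ 0.291   0.9567 -0.0016]
w [0.001, -0.007, 0.003] s [0.032, -0.007, 0.026] n 1
--
w [0.0, 0.0, 0.0] s [-0.0, 0.0, 0.55] n 2
--
w [0.001, -0.007, 0.003] s [0.026, -0.008, 0.576] n 2
--
```

```bash
P="python3 -m pendant"
$P '[[[0,-0.007,0.003],[0.026,-0.008,0.2],-0.19],[[0,-0.007,0.003],[0.026,-0.008,0.4],-0.19],[[0,-0.007,0.003],[0.026,-0.008,0.576],-0.19],[[0,-0.007,0.003],[0.026,-0.008,0.576],-0.19],[[0,-0.007,0.003],[0.026,-0.008,0.576],-0.19],[[0,-0.007,0.003],[0.026,-0.008,0.576],1],[[0,-0.007,0.003],[0.026,-0.008,0.576],1],[[0,-0.007,0.003],[0.026,-0.008,0.576],1],[[0,-0.007,0.003],[0.026,-0.008,0.576],1]]' 15
python3 -c "
from h import *
st();o=get_obs();print((o['ee_pos']-PIV)@B)"
$P '[[[0,0,0],[0,0,-0.1],1],[[0,0,0],[0,0,-0.2],1],[[0,0,0],[0,0,-0.25],1],[[0,0,0],[0,0,-0.25],1],[[0,0,0],[0,0,-0.25],1]]'
python3 -c "
from h import *
weigh(10);st()"
```

```text
time: 7.23
ee_pos: [0.4821, -0.2312, 0.0681]
tool_rot: [[-0.852, 0.303, 0.428], [0.271, 0.953, -0.136], [-0.449, 0.0, -0.894]]
contact_force: [-3.7, -0.0, 10.2]
gripper_width: 0.431
finger_force: 15.0
7.23 [ 0.4821 -0.2312  0.0681] F [-3.6741 -0.0024 10.2279] w 39.2 ff 15.0 z [ 0.4277 -0.1356 -0.8937] y [0.3028 0.953  0.0003]
[ 0.022  -0.0025  0.0428]
time: 7.65
ee_pos: [0.4694, -0.2271, 0.0945]
tool_rot: [[-0.852, 0.303, 0.427], [0.271, 0.953, -0.135], [-0.448, 0.001, -0.894]]
contact_force: [1.3, 0.7, 0.2]
gripper_width: 0.432
finger_force: 15.0
F [ 0.8966 -0.7641 -0.1662] sd [0.2325 0.3786 0.6483] tau [  0.0459 -59.8865 -14.4495   0.5548  -0.9444  -0.008 ]
8.15 [ 0.4693 -0.2269  0.0938] F [ 0.9498 -0.8816 -1.1848] w 39.5 ff 15.0 z [ 0.4265 -0.1344 -0.8944] y [0.3035 0.9528 0.0015]
```

Run:
```python
from h import *
o=get_obs();print(o["joints"],(o['ee_pos']-PIV)@B)
p,d=snapshot("wrist");q,_=snapshot("side")
a=cv2.resize(p[100:420,100:460],(450,400));b=cv2.resize(q[180:340,200:340],(350,400),interpolation=cv2.INTER_CUBIC)
cv2.imwrite("pics/w3.png",np.hstack([a,b])[...,::-1])
```

```text
[-0.6762  0.4392  2.1347  0.8965  0.209  -2.7878] [ 0.0224 -0.0021  0.0719]
```

View pics/w3.png

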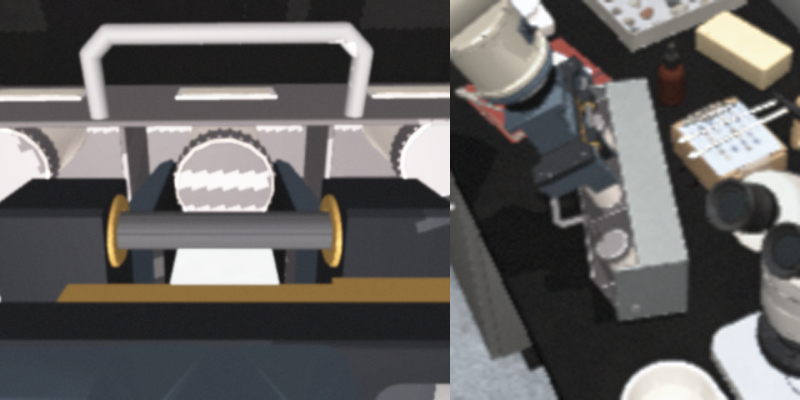

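The wrist view shows the middle lid between the fingers at crop (225,175). The tool sits about 22 mm too far back because joint 5 is near its 0.12 limit. I check where the pot actually is.

Run:
```python
from h import *
c=camera_info("wrist");p,d=snapshot("wrist");W=cloud(d,c);L=(W-PIV)@B*1000
for n,(u,v) in dict(mid=(280,232),right=(118,232),left=(437,232)).items():
    print(n,np.median(L[v-4:v+5,u-4:u+5].reshape(-1,3),0))
s=(slice(200,272),slice(235,322));A=L[s];cz=np.median(L[228:237,275:286,2]);m=abs(A[...,2]-cz)<5
q=A[m];print(q.min(0),q.max(0),m.sum());n=np.linalg.svd(q-q.mean(0),full_matrices=False)[2][2];print("normal bin",n)
o=get_obs();T=(W-o["ee_pos"])@o["tool_rot"]*1000;q=T[s][m];print("tool",q.min(0),q.max(0))
```

```text
mid [ 1.531  -1.0343 94.3236]
right [  9.3469 -96.2047  64.2699]
left [10.7291 90.8659 64.0224]
[-11.0887 -23.7422  89.3008] [22.0906 19.6458 98.962 ] 4335
normal bin [0.0788 0.0081 0.9969]
tool [  0.8791 -21.8164 -26.8527] [ 34.1845  21.5763 -16.2529]
```

The middle pot is held and lifted, and the load reads close to nothing, so it is empty. I put it back; the full one should go first. I'll use a smaller tool tilt from here so joint 5 stays in range.

```bash
P="python3 -m pendant"
$P '[[[0,0,0],[0,0,0.1],1],[[0,0,0],[0,0,0.2],1],[[0,0,0],[0,0,0.235],1],[[0,0,0],[0,0,0.235],1],[[0,0,0],[0,0,0.235],-0.19],[[0,0,0],[0,0,0.235],-0.19],[[0,0,0],[0,0,0.1],-0.19],[[0,0,0],[0,0,-0.15],-0.19],[[0,0,0],[0,0,-0.4],-0.19],[[0,0,0],[0,0,-0.4],-0.19],[[0,0,0],[0,0,-0.4],-0.19]]'
python3 - <<'E'
from h import *
R=Rm(72.8,.25);g=bp(.3,101,29.6)
st();plan([(g-.075*R[:,2],R),(g,R)])
E
```

```text
time: 9.22
ee_pos: [0.4483, -0.2206, 0.1391]
tool_rot: [[-0.851, 0.304, 0.428], [0.271, 0.953, -0.137], [-0.45, -0.0, -0.893]]
contact_force: [0.9, -0.1, -0.5]
gripper_width: 0.592
finger_force: 0.0
9.22 [ 0.4483 -0.2206  0.1391] F [ 0.9461 -0.0702 -0.4746] w 53.9 ff 0.0 z [ 0.4283 -0.1368 -0.8932] y [ 0.3037  0.9528 -0.0003]
w [-0.002, 0.138, -0.005] s [0.051, 0.861, 0.163] n 3
--
w [0.0, 0.0, 0.0] s [0.0, -0.0, 0.625] n 2
--
```

```bash
P="python3 -m pendant"
$P '[[[0,0.138,-0.005],[0.05,0.86,0.163],-0.19],[[0,0.138,-0.005],[0.05,0.86,0.163],-0.19],[[0,0.138,-0.005],[0.05,0.86,0.163],-0.19],[[0,0.138,-0.005],[0.05,0.86,0.163],-0.19],[[0,0.138,-0.005],[0.05,0.86,0.163],-0.19],[[0,0.138,-0.005],[0.05,0.86,0.163],-0.19],[[0,0.138,-0.005],[0.05,0.86,0.163],-0.19]]' 15
python3 - <<'E'
from h import *
R=Rm(72.8,.25);g=bp(.3,101,29.6)
st();print(get_obs()["joints"]);plan([(g,R)]);weigh(10)
E
```

```text
time: 9.8
ee_pos: [0.484, -0.1218, 0.1162]
tool_rot: [[-0.927, 0.293, 0.233], [0.284, 0.956, -0.072], [-0.244, -0.0, -0.97]]
contact_force: [-0.1, -0.5, -0.5]
gripper_width: 0.595
finger_force: 0.0
9.8 [ 0.484  -0.1218  0.1162] F [-0.0681 -0.5065 -0.4774] w 54.2 ff 0.0 z [ 0.2332 -0.0721 -0.9697] y [ 0.2934  0.956  -0.0005]
[-0.3802  0.374   1.9756  0.0378  0.5465 -1.6832]
w [0.0, -0.002, 0.002] s [-0.002, -0.014, 0.603] n 2
--
F [0.053  0.0093 0.1363] sd [0.4571 0.6097 0.4583] tau [  0.7012 -61.2063 -23.3987   0.0819  -1.7656   0.013 ]
```

j5 is now 0.55, so there is room. Descend, grip, lift and weigh.

```bash
P="python3 -m pendant"
$P '[[[0,0,0],[0,-0.014,0.25],-0.19],[[0,0,0],[0,-0.014,0.45],-0.19],[[0,0,0],[0,-0.014,0.6],-0.19],[[0,0,0],[0,-0.014,0.6],-0.19],[[0,0,0],[0,-0.014,0.6],-0.19],[[0,0,0],[0,-0.014,0.6],1],[[0,0,0],[0,-0.014,0.6],1],[[0,0,0],[0,-0.014,0.6],1],[[0,0,0],[0,-0.014,0.6],1]]' 15
python3 -c "
from h import *
o=get_obs();print((o['ee_pos']-PIV)@B,o['joints'],o['tool_rot'].T@(.02/.12*BZ))"
$P '[[[0,0,0],[-0.02,0,-0.08],1],[[0,0,0],[-0.041,0,-0.161],1],[[0,0,0],[-0.041,0,-0.161],1],[[0,0,0],[-0.041,0,-0.161],1]]'
python3 -c "
from h import *
weigh(10);o=get_obs();print((o['ee_pos']-PIV)@B)"
```

```text
time: 11.05
ee_pos: [0.4999, -0.1301, 0.0481]
tool_rot: [[-0.926, 0.296, 0.235], [0.287, 0.955, -0.074], [-0.246, -0.001, -0.969]]
contact_force: [-1.5, 4.7, 8.0]
gripper_width: 0.431
finger_force: 15.0
[0.0011 0.0995 0.0314] [-0.3831  0.5283  1.9996  0.0526  0.3664 -1.6999] [ 0.0415 -0.0003 -0.1614]
time: 11.38
ee_pos: [0.5, -0.1301, 0.0675]
tool_rot: [[-0.926, 0.297, 0.234], [0.287, 0.955, -0.074], [-0.246, -0.001, -0.969]]
contact_force: [0.9, -0.3, -3.4]
gripper_width: 0.427
finger_force: 15.0
F [-0.2197 -0.044  -2.3415] sd [0.5821 0.4471 0.4851] tau [  0.0124 -69.0756 -18.8396   0.0711  -1.9708  -0.0082]
[0.0098 0.0994 0.048 ]
```

Fz is −2.3 N, so the left pot is the full one. I lift it out, rotate it upright and carry it to above the pan.

Run:
```python
from h import *
o=get_obs();p=o["ee_pos"];R=o["tool_rot"]
a=p+.05*BZ;Ru=Ro.from_rotvec(.5*UY).as_matrix()@R
plan([(a,R),(a+[0,0,.075],R),([.5046,.2185,.16],Ru),([.5046,.2185,.0764],Ru)])
```

```text
w [0.0, 0.0, 0.0] s [0.104, -0.001, -0.403] n 2
--
w [0.0, 0.0, 0.0] s [-0.153, -0.001, -0.606] n 2
--
w [0.0, 0.106, -0.0] s [0.218, 0.929, 0.017] n 3
w [0.0, 0.106, -0.0] s [0.212, 0.929, 0.053] n 3
w [0.0, 0.106, -0.0] s [0.2, 0.929, 0.088] n 3
--
w [0.0, 0.0, 0.0] s [-0.175, 0.001, 0.674] n 3
--
```

```bash
P="python3 -m pendant"
$P '[[[0,0,0],[0.052,0,-0.2],1],[[0,0,0],[0.104,0,-0.4],1],[[0,0,0],[0.104,0,-0.4],1]]' 20 >/dev/null
$P '[[[0,0,0],[-0.08,0,-0.3],1],[[0,0,0],[-0.153,0,-0.606],1],[[0,0,0],[-0.153,0,-0.606],1],[[0,0,0],[-0.153,0,-0.606],1]]' 
$P '[[[0,0.03,0],[0.07,0.3,0],1],[[0,0.07,0],[0.15,0.6,0.01],1],[[0,0.106,0],[0.218,0.93,0.017],1],[[0,0.106,0],[0.218,0.93,0.017],1]]' >/dev/null
$P '[[[0,0.03,0],[0.07,0.3,0.02],1],[[0,0.07,0],[0.15,0.6,0.03],1],[[0,0.106,0],[0.212,0.93,0.053],1],[[0,0.106,0],[0.212,0.93,0.053],1]]' >/dev/null
$P '[[[0,0.03,0],[0.07,0.3,0.03],1],[[0,0.07,0],[0.13,0.6,0.06],1],[[0,0.106,0],[0.2,0.93,0.088],1],[[0,0.106,0],[0.2,0.93,0.088],1],[[0,0.106,0],[0.2,0.93,0.088],1],[[0,0.106,0],[0.2,0.93,0.088],1]]'
python3 - <<'E'
from h import *
o=get_obs();print(o["joints"])
c=camera_info("wrist");p,d=snapshot("wrist");np.savez("w4.npz",p=p,d=d,W=cloud(d,c),ee=o["ee_pos"],R=o["tool_rot"]);cv2.imwrite("pics/w4.png",p[...,::-1])
E
```

```text
time: 12.47
ee_pos: [0.4784, -0.1233, 0.1871]
tool_rot: [[-0.925, 0.297, 0.237], [0.287, 0.955, -0.075], [-0.249, -0.002, -0.969]]
contact_force: [1.0, 0.3, -3.4]
gripper_width: 0.426
finger_force: 20.0
time: 13.63
ee_pos: [0.5046, 0.2187, 0.1582]
tool_rot: [[-0.924, 0.296, -0.241], [0.287, 0.955, 0.072], [0.251, -0.003, -0.968]]
contact_force: [0.2, 1.1, -3.4]
gripper_width: 0.431
finger_force: 20.0
[ 0.2207  0.555   1.4355  0.1255  1.3751 -1.0875]
```

View pics/w4.png

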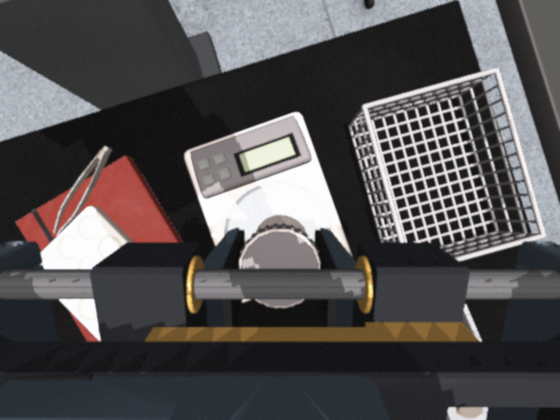

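The lid shows at (280,268) between the fingers, with part of the pan in front of it. I fit the lid plane to check that the pot is upright and where its centre is.

Run:
```python
from h import *
z=np.load("w4.npz");W=z["W"];ee,R=z["ee"],z["R"]
T=(W-ee)@R*1000
for v in range(212,312,6): print(v,W[v,280].round(3),T[v,280].round(0),z["p"][v,280])
pts=[]
for s in (slice(238,265),slice(299,304)):
    pts.append(W[s,262:298].reshape(-1,3))
q=np.vstack(pts);q=q[abs(q[:,2]-np.median(q[:,2]))<.015]
n=np.linalg.svd(q-q.mean(0),full_matrices=False)[2][2];n*=np.sign(n[2]);print("normal",n,len(q),"along/side",n@UX,n@UY)
```

```text
212 [0.48  0.227 0.049] [ -3.   1. 112.] [252 253 254]
218 [0.485 0.226 0.146] [18.  1. 17.] [145 135 130]
224 [0.487 0.225 0.168] [20.  1. -5.] [112 103 100]
230 [0.49  0.224 0.187] [ 23.   1. -24.] [230 220 213]
236 [0.492 0.223 0.189] [ 20.   1. -26.] [135 128 129]
242 [0.495 0.223 0.189] [ 18.   1. -27.] [138 131 132]
248 [0.498 0.222 0.188] [ 15.   1. -27.] [137 128 130]
254 [0.501 0.221 0.187] [ 11.   1. -27.] [133 126 128]
260 [0.503 0.22  0.187] [  9.   1. -28.] [134 127 127]
266 [0.506 0.219 0.186] [  6.   1. -27.] [131 123 124]
272 [0.497 0.222 0.256] [ 33.   1. -93.] [61 61 63]
278 [0.498 0.222 0.258] [ 32.   1. -95.] [82 79 80]
284 [0.499 0.221 0.258] [ 31.   1. -95.] [94 92 95]
290 [0.501 0.221 0.258] [ 29.   1. -96.] [89 89 90]
296 [0.503 0.22  0.257] [ 27.   1. -95.] [84 81 84]
302 [0.523 0.214 0.184] [-12.   1. -30.] [125 119 119]
308 [ 0.578  0.197 -0.001] [-114.    1.  135.] [56 53 51]
normal [ 0.1322 -0.0505  0.9899] 1144 along/side 0.1412142033709516 -0.009115443622202736
```

The lid leans 0.14 rad away from the robot. I correct the tilt while lowering partway, then check again.

Run:
```python
from h import *
o=get_obs();R=o["tool_rot"];Ru=Ro.from_rotvec(-.14*UY).as_matrix()@R
plan([([.502,.2193,.1],Ru)])
```

```text
w [-0.0, -0.089, 0.0] s [-0.1, 0.003, 0.48] n 2
--
```

```bash
P="python3 -m pendant"
$P '[[[0,-0.045,0],[-0.05,0.003,0.16],1],[[0,-0.089,0],[-0.1,0.003,0.32],1],[[0,-0.089,0],[-0.1,0.003,0.48],1],[[0,-0.089,0],[-0.1,0.003,0.48],1],[[0,-0.089,0],[-0.1,0.003,0.48],1],[[0,-0.089,0],[-0.1,0.003,0.48],1]]' >/dev/null
cat >> h.py <<'E'
def lid():
    """lid of the held pot from the wrist camera: column profile, normal, centre, TCP->pot centre"""
    c=camera_info("wrist");o=get_obs();p,d=snapshot("wrist");W=cloud(d,c);T=(W-o["ee_pos"])@o["tool_rot"]
    m=np.zeros(d.shape,bool);m[150:310,255:305]=True
    m&=(T[...,2]<-.008)&(T[...,2]>-.042)&(abs(T[...,0])<.045)
    n0=np.array([0,0,1.]);q=W[m]
    for _ in range(6):   # keep the top face: within 1.5 mm of the plane through the top points
        h=q@n0;k=abs(h-np.median(h))<(.012 if _<2 else .003)
        n0=np.linalg.svd(q[k]-q[k].mean(0),full_matrices=False)[2][2];n0*=np.sign(n0[2])
    f=q[k];a=f@UX
    e=f[a<np.percentile(a,2)].mean(0);ax=UX-(UX@n0)*n0;ax/=np.linalg.norm(ax);ctr=e+.0195*ax
    print("n",n0,"lean UX,UY",n0@UX,n0@UY,"centre",ctr,"span",np.ptp(a),"z",f[:,2].min(),f[:,2].max(),len(f),"low end",ctr-.062*n0);st()
E
python3 -c "
from h import *
lid()"
```

```text
n [-0.0046 -0.0123  0.9999] lean UX,UY -0.0007393145363546641 -0.013097493269523525 centre [0.5022 0.2211 0.1284] span 0.04130034537680538 z 0.12721428638137186 0.13283135119691367 2247 low end [0.5025 0.2219 0.0664]
14.23 [0.5038 0.2198 0.1021] F [ 0.2901 -0.194  -2.403 ] w 38.9 ff 20.0 z [-0.1062  0.0327 -0.9938] y [ 0.2974  0.9548 -0.0004]
```

Upright now; the base is at (0.5025, 0.222, 0.066). I lower it gently.

```bash
P="python3 -m pendant"
$P '[[[0,0,0],[-0.012,-0.01,0.07],1],[[0,0,0],[-0.02,-0.019,0.12],1],[[0,0,0],[-0.025,-0.019,0.136],1],[[0,0,0],[-0.025,-0.019,0.136],1],[[0,0,0],[-0.025,-0.019,0.136],1]]' | grep -E "ee|cont"
$P '[[[0,0,0],[-0.001,0,0.008],1],[[0,0,0],[-0.001,0,0.008],1],[[0,0,0],[-0.001,0,0.008],1]]' | grep -E "ee|cont"
$P '[[[0,0,0],[-0.001,0,0.008],1],[[0,0,0],[-0.001,0,0.008],1],[[0,0,0],[-0.001,0,0.008],1]]' | grep -E "ee|cont"
```

```text
ee_pos: [0.503, 0.2175, 0.0843]
contact_force: [-0.5, 0.3, -1.6]
ee_pos: [0.5031, 0.2176, 0.0836]
contact_force: [-0.3, 0.3, -3.4]
ee_pos: [0.503, 0.2175, 0.0826]
contact_force: [0.3, -0.6, -2.5]
```

```bash
P="python3 -m pendant"
$P '[[[0,0,0],[-0.001,0,0.008],1],[[0,0,0],[-0.001,0,0.008],1],[[0,0,0],[-0.001,0,0.008],1]]' | grep -E "ee|cont"
$P '[[[0,0,0],[-0.001,0,0.008],1],[[0,0,0],[-0.001,0,0.008],1],[[0,0,0],[-0.001,0,0.008],1]]' | grep -E "ee|cont"
python3 -c "
from h import *
lid();weigh(5)"
```

```text
ee_pos: [0.503, 0.2175, 0.0816]
contact_force: [-0.2, -0.5, -1.9]
ee_pos: [0.5032, 0.2177, 0.0811]
contact_force: [-1.9, 0.4, 5.2]
n [-0.0014 -0.0081  1.    ] lean UX,UY 0.001038277981997479 -0.008159939064247262 centre [0.5019 0.2191 0.1076] span 0.04122698655047019 z 0.10647655347584328 0.11174655903285283 2248 low end [0.5019 0.2197 0.0456]
15.7 [0.5032 0.2177 0.0811] F [-0.797  -0.2956  4.8141] w 39.2 ff 20.0 z [-0.1072  0.0324 -0.9937] y [ 0.2965  0.955  -0.0009]
F [-0.8665  0.4115  6.0934] sd [0.5372 0.4308 0.4637] tau [ -0.5019 -82.1121 -26.1892   0.1232   0.1751  -0.016 ]
```

It is resting on the pan and upright. I release it and retract along the tool axis.

```bash
P="python3 -m pendant"
$P '[[[0,0,0],[0,0,-0.005],0.1],[[0,0,0],[0,0,-0.005],-0.1],[[0,0,0],[0,0,-0.005],-0.3],[[0,0,0],[0,0,-0.005],-0.3],[[0,0,0],[0,0,-0.3],-0.3],[[0,0,0],[0,0,-0.6],-0.3],[[0,0,0],[0,0,-0.9],-0.3],[[0,0,0],[0,0,-0.9],-0.3],[[0,0,0],[0,0,-0.9],-0.3],[[0,0,0],[0,0,-0.9],-0.3]]'
python3 - <<'E'
from h import *
c=camera_info("wrist");p,d=snapshot("wrist");W=cloud(d,c);cv2.imwrite("pics/w5.png",p[...,::-1])
m=(abs(W[...,2]-.110)<.004)&(np.hypot(W[...,0]-.503,W[...,1]-.219)<.05)
(x,y),r=cv2.minEnclosingCircle((W[m][:,:2]*1000).astype(np.float32));q=W[m];n=np.linalg.svd(q-q.mean(0),full_matrices=False)[2][2];print("lid",x,y,r,m.sum(),n,np.median(q[:,2]))
R=Rm(72.8,.25);g=bp(.3+5,-2,29.6);a=g-.075*R[:,2]
plan([([.47,-.02,.2],R),(a+[0,0,.02],R)])
for k,y in dict(mid=-2,right=-103.6).items(): print(k,bp(0,y,65))
E
```

```text
time: 16.78
ee_pos: [0.5144, 0.2139, 0.1877]
tool_rot: [[-0.949, 0.297, -0.108], [0.295, 0.955, 0.032], [0.113, -0.001, -0.994]]
contact_force: [0.6, -0.3, -0.6]
gripper_width: 0.65
finger_force: 0.0
lid 501.6671447753906 219.427001953125 20.59307289123535 1886 [-0.0037  0.0002  1.    ] 0.10931696108301692
w [-0.001, -0.116, -0.0] s [-0.107, -0.985, -0.064] n 3
w [-0.001, -0.116, -0.0] s [-0.117, -0.985, -0.045] n 3
--
w [0.0, 0.0, 0.0] s [-0.13, -0.824, 0.286] n 3
w [0.0, 0.0, 0.0] s [-0.13, -0.824, 0.286] n 3
--
mid [ 0.4537 -0.2219  0.077 ]
right [ 0.4236 -0.319   0.077 ]
```

The full pot stands upright at (0.502, 0.219), centred on the pan. Next are the empties, with tool tilt 0.1 so j5 has room.

Run:
```python
from h import *
R=Rm(72.8,.1);g=bp(-.4,-2,30.5);a=g-.10*R[:,2];print(g,a)
plan([(a,R)])
```

```text
[ 0.4691 -0.2267  0.0466] [ 0.4596 -0.2238  0.1461]
w [-0.0, -0.034, -0.0] s [-0.171, -0.904, 0.068] n 3
w [-0.0, -0.034, -0.0] s [-0.167, -0.904, 0.077] n 3
w [-0.0, -0.034, -0.0] s [-0.162, -0.904, 0.085] n 3
w [-0.0, -0.034, -0.0] s [-0.157, -0.904, 0.093] n 3
--
```

```bash
P="python3 -m pendant"
$P '[[[0,-0.034,0],[-0.17,-0.9,0.068],-0.19],[[0,-0.034,0],[-0.17,-0.9,0.068],-0.19],[[0,-0.034,0],[-0.17,-0.9,0.068],-0.19]]' 15 >/dev/null
$P '[[[0,-0.034,0],[-0.167,-0.9,0.077],-0.19],[[0,-0.034,0],[-0.167,-0.9,0.077],-0.19],[[0,-0.034,0],[-0.167,-0.9,0.077],-0.19]]' >/dev/null
$P '[[[0,-0.034,0],[-0.162,-0.905,0.085],-0.19],[[0,-0.034,0],[-0.162,-0.905,0.085],-0.19],[[0,-0.034,0],[-0.162,-0.905,0.085],-0.19]]' >/dev/null
$P '[[[0,-0.034,0],[-0.157,-0.905,0.093],-0.19],[[0,-0.034,0],[-0.157,-0.905,0.093],-0.19],[[0,-0.034,0],[-0.157,-0.905,0.093],-0.19],[[0,-0.034,0],[-0.157,-0.905,0.093],-0.19],[[0,-0.034,0],[-0.157,-0.905,0.093],-0.19]]' >/dev/null
python3 - <<'E'
from h import *
st();print(get_obs()["joints"])
c=camera_info("wrist");p,d=snapshot("wrist");cv2.imwrite("pics/w6.png",p[...,::-1]);W=cloud(d,c);L=(W-PIV)@B*1000
m=(abs(L[...,2]-66)<5)&(L[...,0]>-17)&(L[...,0]<35)&(abs(L[...,1])<140);n,l,S,ce=cv2.connectedComponentsWithStats(m.astype(np.uint8))
for i in range(1,n):
    if S[i,4]>300:
        q=L[l==i];print(S[i],q.min(0),q.max(0),q.mean(0),cv2.minEnclosingCircle(q[:,:2].astype(np.float32)),np.linalg.svd(q-q.mean(0),full_matrices=False)[2][2])
R=Rm(72.8,.1);g=bp(-.4,-2,30.5);plan([(g,R)]);weigh(8)
E
```

```text
18.0 [ 0.4592 -0.2235  0.1459] F [-0.0832  0.6713  0.1342] w 54.1 ff 0.0 z [ 0.0938 -0.03   -0.9951] y [ 0.2992  0.9542 -0.0006]
[-0.5888  0.38    1.7892  0.0353  0.8778 -1.877 ]
[ 210  186  141   54 2374] [-16.2636 -55.4623  61.0077] [24.0014 54.2769 70.9651] [ 2.1034 -1.5481 64.8578] ((-15.902942657470703, -0.5927009582519531), 54.869693756103516) [-0.0662  0.0066 -0.9978]
[ 120  192   55   50 2129] [ -13.1491 -124.7745   61.012 ] [ 25.3691 -83.1356  67.7792] [   7.4406 -103.3008   64.5005] ((7.65920352935791, -104.17719268798828), 21.043140411376953) [0.0671 0.0108 0.9977]
w [-0.0, -0.001, -0.001] s [-0.006, -0.01, 0.834] n 3
--
F [ 0.2774  0.234  -0.1811] sd [0.3109 0.8147 0.404 ] tau [ -0.7154 -67.3541 -29.0815   0.1012  -0.6741  -0.0019]
```

View pics/w6.png

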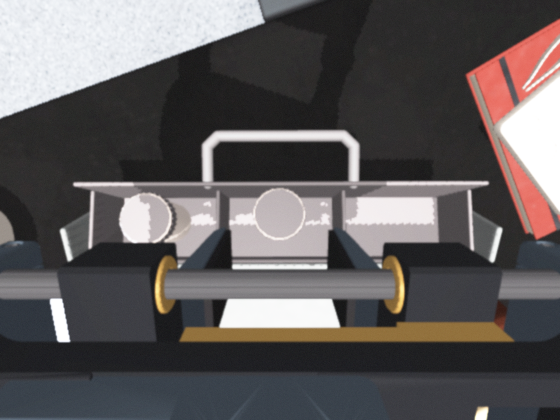

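The wrist view shows the middle lid at (280,214), the right lid at (147,218), and the left compartment empty. The lids' shift and normals say the bin has crept back to about 0.4 rad, so I allow for that here and will tip it fully again later. Grip the middle pot and lift it.

```bash
P="python3 -m pendant"
$P '[[[0,0,0],[-0.038,-0.01,0.3],-0.19],[[0,0,0],[-0.038,-0.01,0.55],-0.19],[[0,0,0],[-0.038,-0.01,0.75],-0.19],[[0,0,0],[-0.038,-0.01,0.829],-0.19],[[0,0,0],[-0.038,-0.01,0.829],-0.19],[[0,0,0],[-0.038,-0.01,0.829],-0.19]]' 12 | grep -E "ee|cont"
$P '[[[0,0,0],[0,0,0],1],[[0,0,0],[0,0,0],1],[[0,0,0],[0,0,0],1],[[0,0,0],[0,0,0],1]]'
$P '[[[0,0,0],[0.05,0,-0.16],1],[[0,0,0],[0.1,0,-0.32],1],[[0,0,0],[0.15,0,-0.478],1],[[0,0,0],[0.15,0,-0.65],1],[[0,0,0],[0.15,0,-0.85],1],[[0,0,0],[0.15,0,-0.85],1],[[0,0,0],[0.15,0,-0.85],1]]'
python3 - <<'E'
from h import *
weigh(6);lid()
E
```

```text
ee_pos: [0.4738, -0.2282, 0.049]
contact_force: [-0.2, -1.6, -0.2]
time: 19.28
ee_pos: [0.4742, -0.2286, 0.0498]
tool_rot: [[-0.95, 0.297, 0.097], [0.295, 0.955, -0.032], [-0.103, -0.002, -0.995]]
contact_force: [-2.1, 0.9, 10.3]
gripper_width: 0.433
finger_force: 12.0
time: 19.87
ee_pos: [0.4475, -0.2203, 0.1498]
tool_rot: [[-0.95, 0.297, 0.099], [0.295, 0.955, -0.033], [-0.104, -0.002, -0.995]]
contact_force: [0.7, 1.1, -1.0]
gripper_width: 0.431
finger_force: 12.0
F [-0.0072 -0.0381 -0.7018] sd [0.3837 0.4069 0.3284] tau [ -0.0002 -67.2956 -29.187    0.1293  -0.6415  -0.0025]
n [-0.4023  0.1231  0.9072] lean UX,UY -0.42066864589938185 -0.0012850657038915691 centre [ 0.4301 -0.2144  0.1763] span 0.02571356978187256 z 0.1661241572333852 0.18111095157778057 2848 low end [ 0.455  -0.222   0.1201]
20.22 [ 0.4466 -0.2196  0.1476] F [ 0.4126  0.7312 -1.5361] w 39.0 ff 12.0 z [ 0.0948 -0.0304 -0.995 ] y [ 0.2965  0.955  -0.0009]
```

The load is −0.7 N, so this one is empty, and its lean of 0.43 rad matches the crept bin. I carry it to the basket, passing above the pot on the pan.

Run:
```python
from h import *
o=get_obs();R=o["tool_rot"];Ru=Ro.from_rotvec(.43*UY).as_matrix()@R
plan([(o["ee_pos"]+[0,0,.055],R),([.5286,.381,.205],Ru),([.5286,.381,.06],Ru)])
```

```text
w [0.0, 0.0, 0.0] s [-0.046, -0.0, -0.456] n 2
--
w [0.0, 0.046, -0.0] s [0.137, 0.83, -0.018] n 3
w [0.0, 0.046, -0.0] s [0.138, 0.83, -0.008] n 3
w [0.0, 0.046, -0.0] s [0.138, 0.83, 0.002] n 3
w [0.0, 0.046, -0.0] s [0.138, 0.83, 0.012] n 3
w [0.0, 0.046, -0.0] s [0.137, 0.83, 0.022] n 3
w [0.0, 0.046, -0.0] s [0.135, 0.83, 0.031] n 3
--
w [0.0, 0.0, 0.0] s [-0.196, 0.001, 0.572] n 2
w [0.0, 0.0, 0.0] s [-0.196, 0.001, 0.572] n 2
--
```

```bash
P="python3 -m pendant"
$P '[[[0,0,0],[-0.02,0,-0.2],1],[[0,0,0],[-0.046,0,-0.456],1],[[0,0,0],[-0.046,0,-0.456],1]]' >/dev/null
$P '[[[0,0.015,0],[0.05,0.28,0],1],[[0,0.03,0],[0.09,0.56,-0.01],1],[[0,0.046,0],[0.137,0.83,-0.018],1],[[0,0.046,0],[0.137,0.83,-0.018],1]]' >/dev/null
$P '[[[0,0.015,0],[0.05,0.28,0],1],[[0,0.03,0],[0.09,0.56,0],1],[[0,0.046,0],[0.138,0.83,-0.008],1],[[0,0.046,0],[0.138,0.83,-0.008],1]]' >/dev/null
$P '[[[0,0.015,0],[0.05,0.28,0],1],[[0,0.03,0],[0.09,0.56,0],1],[[0,0.046,0],[0.138,0.83,0],1],[[0,0.046,0],[0.138,0.83,0],1]]' >/dev/null
$P '[[[0,0.015,0],[0.05,0.28,0],1],[[0,0.03,0],[0.09,0.56,0.006],1],[[0,0.046,0],[0.138,0.83,0.012],1],[[0,0.046,0],[0.138,0.83,0.012],1]]' >/dev/null
$P '[[[0,0.015,0],[0.05,0.28,0.01],1],[[0,0.03,0],[0.09,0.56,0.015],1],[[0,0.046,0],[0.137,0.83,0.022],1],[[0,0.046,0],[0.137,0.83,0.022],1]]' >/dev/null
$P '[[[0,0.015,0],[0.05,0.28,0.01],1],[[0,0.03,0],[0.09,0.56,0.02],1],[[0,0.046,0],[0.135,0.83,0.031],1],[[0,0.046,0],[0.135,0.83,0.031],1],[[0,0.046,0],[0.135,0.83,0.031],1]]'
python3 - <<'E'
from h import *
c=camera_info("wrist");lid()
p,d=snapshot("wrist");W=cloud(d,c)
m=(abs(W[...,2]-.063)<.004)&(W[...,1]>.30)&(W[...,1]<.47)&(W[...,0]>.38)&(W[...,0]<.6);q=W[m]
print("rim",m.sum(),q.min(0),q.max(0),cv2.minAreaRect((q[:,:2]*1000).astype(np.float32)))
E
```

```text
time: 22.55
ee_pos: [0.5292, 0.3808, 0.2043]
tool_rot: [[-0.903, 0.295, -0.313], [0.28, 0.955, 0.095], [0.327, -0.002, -0.945]]
contact_force: [-0.2, -0.8, -1.2]
gripper_width: 0.433
finger_force: 12.0
n [ 0.0007 -0.0012  1.    ] lean UX,UY 0.000989036484392298 -0.0009910004410411647 centre [0.5263 0.3826 0.2371] span 0.028251894177906967 z 0.23533606612035735 0.24019000995057949 2836 low end [0.5262 0.3827 0.1751]
22.6 [0.5291 0.3798 0.2047] F [-0.7    -0.2856 -0.3898] w 39.4 ff 12.0 z [-0.3126  0.0947 -0.9452] y [ 0.2962  0.9551 -0.0023]
rim 1355 [0.4118 0.3209 0.0592] [0.5417 0.4476 0.065 ] ((476.337158203125, 383.9953308105469), (124.6698226928711, 126.35245513916016), 87.91378784179688)
```

Upright. The rim is confirmed at y 0.321–0.447 with its front at x=0.412. I lower it into the basket in two stages and release.

```bash
P="python3 -m pendant"
$P '[[[0,0,0],[-0.08,0,0.236],1],[[0,0,0],[-0.163,0,0.472],1],[[0,0,0],[-0.245,0,0.709],1],[[0,0,0],[-0.245,0,0.709],1],[[0,0,0],[-0.245,0,0.709],1]]' | grep -E "ee|cont"
$P '[[[0,0,0],[-0.055,0,0.16],1],[[0,0,0],[-0.11,0,0.32],1],[[0,0,0],[-0.16,0,0.46],1],[[0,0,0],[-0.19,0,0.55],1],[[0,0,0],[-0.204,0,0.591],1],[[0,0,0],[-0.204,0,0.591],1],[[0,0,0],[-0.204,0,0.591],1]]' | grep -E "ee|cont"
python3 -c "
from h import *
lid()"
```

```text
ee_pos: [0.5284, 0.379, 0.1154]
contact_force: [1.2, -0.7, 0.4]
ee_pos: [0.5296, 0.3805, 0.0421]
contact_force: [-0.2, 0.3, -0.3]
n [-0.0011  0.0005  1.    ] lean UX,UY -0.0012080444903741579 9.814812449545444e-05 centre [0.5265 0.3822 0.0749] span 0.02834197956589357 z 0.07304265467000651 0.07806521332920247 2839 low end [0.5266 0.3822 0.0129]
23.7 [0.5297 0.3806 0.0422] F [-0.4196  0.5007 -0.1581] w 39.2 ff 12.0 z [-0.3105  0.0964 -0.9457] y [ 0.2966  0.955  -0.    ]
```

Another 7 mm down, release, and retract.

```bash
P="python3 -m pendant"
$P '[[[0,0,0],[-0.01,0,0.028],1],[[0,0,0],[-0.019,0,0.055],1],[[0,0,0],[-0.019,0,0.055],1],[[0,0,0],[-0.019,0,0.055],1]]' | grep -E "ee|cont"
$P '[[[0,0,0],[0,0,0],0.1],[[0,0,0],[0,0,0],-0.19],[[0,0,0],[0,0,0],-0.19],[[0,0,0],[0.06,0,-0.2],-0.19],[[0,0,0],[0.18,0,-0.5],-0.19],[[0,0,0],[0.3,0,-0.9],-0.19],[[0,0,0],[0.3,0,-0.9],-0.19],[[0,0,0],[0.3,0,-0.9],-0.19]]' | grep -E "ee|cont|width"
python3 - <<'E'
from h import *
R=Rm(72.8,.1);a4=bp(-.4,-103.5,30.5)-.10*R[:,2]
o=get_obs();p=o["ee_pos"]
plan([([p[0],p[1],.2],o["tool_rot"]),([a4[0],a4[1],.2],R),(a4,R)])
E
```

```text
ee_pos: [0.5287, 0.3803, 0.0337]
contact_force: [-1.4, 0.5, 0.3]
ee_pos: [0.5323, 0.381, 0.1515]
contact_force: [0.8, -0.3, -0.3]
gripper_width: 0.596
w [0.0, 0.0, 0.0] s [0.13, 0.001, -0.383] n 2
--
w [0.0, -0.045, -0.0] s [-0.144, -0.973, -0.052] n 3
w [0.0, -0.045, -0.0] s [-0.147, -0.973, -0.041] n 3
w [0.0, -0.045, -0.0] s [-0.149, -0.973, -0.03] n 3
w [0.0, -0.045, -0.0] s [-0.151, -0.973, -0.019] n 3
w [0.0, -0.045, -0.0] s [-0.152, -0.973, -0.008] n 3
w [0.0, -0.045, -0.0] s [-0.152, -0.973, 0.004] n 3
--
w [0.0, 0.0, 0.0] s [0.045, -0.0, 0.447] n 2
--
```

```bash
P="python3 -m pendant"
$P '[[[0,0,0],[0.065,0,-0.19],-0.19],[[0,0,0],[0.13,0,-0.383],-0.19],[[0,0,0],[0.13,0,-0.383],-0.19]]' >/dev/null
$P '[[[0,-0.045,0],[-0.144,-0.97,-0.05],-0.19],[[0,-0.045,0],[-0.144,-0.97,-0.05],-0.19],[[0,-0.045,0],[-0.144,-0.97,-0.05],-0.19]]' >/dev/null
$P '[[[0,-0.045,0],[-0.147,-0.97,-0.04],-0.19],[[0,-0.045,0],[-0.147,-0.97,-0.04],-0.19],[[0,-0.045,0],[-0.147,-0.97,-0.04],-0.19]]' >/dev/null
$P '[[[0,-0.045,0],[-0.149,-0.97,-0.03],-0.19],[[0,-0.045,0],[-0.149,-0.97,-0.03],-0.19],[[0,-0.045,0],[-0.149,-0.97,-0.03],-0.19]]' >/dev/null
$P '[[[0,-0.045,0],[-0.151,-0.97,-0.02],-0.19],[[0,-0.045,0],[-0.151,-0.97,-0.02],-0.19],[[0,-0.045,0],[-0.151,-0.97,-0.02],-0.19]]' >/dev/null
$P '[[[0,-0.045,0],[-0.152,-0.97,-0.01],-0.19],[[0,-0.045,0],[-0.152,-0.97,-0.01],-0.19],[[0,-0.045,0],[-0.152,-0.97,-0.01],-0.19]]' >/dev/null
$P '[[[0,-0.045,0],[-0.152,-0.97,0],-0.19],[[0,-0.045,0],[-0.152,-0.97,0],-0.19],[[0,-0.045,0],[-0.152,-0.97,0],-0.19],[[0,-0.045,0],[-0.152,-0.97,0],-0.19]]' >/dev/null
$P '[[[0,0,0],[0.045,0,0.447],-0.19],[[0,0,0],[0.045,0,0.447],-0.19],[[0,0,0],[0.045,0,0.447],-0.19],[[0,0,0],[0.045,0,0.447],-0.19],[[0,0,0],[0.045,0,0.447],-0.19]]'
python3 - <<'E'
from h import *
print(get_obs()["joints"])
c=camera_info("wrist");p,d=snapshot("wrist");cv2.imwrite("pics/w7.png",p[...,::-1]);W=cloud(d,c);L=(W-PIV)@B*1000
m=(abs(L[...,2]-65)<4)&(L[...,0]>-14)&(L[...,0]<35)&(abs(L[...,1]+103)<25);n,l,S,ce=cv2.connectedComponentsWithStats(m.astype(np.uint8));i=1+S[1:,4].argmax()
q=L[l==i];print(S[i],q.min(0),q.max(0),cv2.minEnclosingCircle(q[:,:2].astype(np.float32)),np.linalg.svd(q-q.mean(0),full_matrices=False)[2][2])
R=Rm(72.8,.1)
for a in(3.4,-.4):plan([(bp(a,-103.5,29.6),R)])
E
```

```text
time: 26.95
ee_pos: [0.428, -0.3196, 0.145]
tool_rot: [[-0.951, 0.296, 0.088], [0.295, 0.955, -0.029], [-0.092, -0.002, -0.996]]
contact_force: [0.7, -0.4, 0.0]
gripper_width: 0.594
finger_force: 0.0
[-0.7805  0.4138  1.7275  0.0517  0.9178 -2.0804]
[ 251  194   53   52 2113] [ -12.9868 -124.4358   61.0691] [ 26.7016 -84.1553  67.817 ] ((6.912909984588623, -104.33049774169922), 20.70606231689453) [0.0657 0.0007 0.9978]
w [-0.001, -0.004, -0.0] s [-0.052, -0.003, 0.823] n 3
--
w [-0.001, -0.004, -0.0] s [-0.023, -0.003, 0.835] n 3
--
```

The right pot stands as expected, with the same offset the middle one had.

```bash
P="python3 -m pendant"
$P '[[[0,0,0],[-0.052,-0.006,0.3],-0.19],[[0,0,0],[-0.052,-0.006,0.55],-0.19],[[0,0,0],[-0.052,-0.006,0.75],-0.19],[[0,0,0],[-0.052,-0.006,0.823],-0.19],[[0,0,0],[-0.052,-0.006,0.823],-0.19],[[0,0,0],[-0.052,-0.006,0.823],-0.19]]' 12 | grep -E "ee|cont"
$P '[[[0,0,0],[0,0,0],1],[[0,0,0],[0,0,0],1],[[0,0,0],[0,0,0],1],[[0,0,0],[0,0,0],1]]' | grep -E "ee|cont|width"
$P '[[[0,0,0],[0.05,0,-0.16],1],[[0,0,0],[0.1,0,-0.32],1],[[0,0,0],[0.15,0,-0.478],1],[[0,0,0],[0.15,0,-0.65],1],[[0,0,0],[0.15,0,-0.85],1],[[0,0,0],[0.15,0,-0.85],1],[[0,0,0],[0.15,0,-0.85],1]]' | grep -E "ee|cont|width"
python3 - <<'E'
from h import *
weigh(6);lid()
o=get_obs();R=o["tool_rot"];Ru=Ro.from_rotvec(.43*UY).as_matrix()@R
plan([(o["ee_pos"]+[0,0,.055],R),([.462,.382,.205],Ru),([.462,.382,.06],Ru)])
E
```

```text
ee_pos: [0.4422, -0.325, 0.0475]
contact_force: [1.0, -1.2, 1.5]
ee_pos: [0.4422, -0.3253, 0.0476]
contact_force: [-2.9, -0.1, 9.9]
gripper_width: 0.43
ee_pos: [0.4163, -0.3171, 0.1479]
contact_force: [0.1, -0.3, 0.1]
gripper_width: 0.43
F [-0.0664  0.0811 -0.5368] sd [0.5733 0.2017 0.7974] tau [ -0.0283 -71.8784 -30.065    0.2125  -0.5341  -0.0019]
n [-0.3959  0.1301  0.9091] lean UX,UY -0.4166188619055709 0.00724663643016591 centre [ 0.4033 -0.3122  0.1772] span 0.037982109915117857 z 0.166960040169434 0.18692121570183812 2586 low end [ 0.4278 -0.3202  0.1208]
28.77 [ 0.4156 -0.3162  0.1457] F [-1.1193  0.0182 -0.8155] w 39.3 ff 12.0 z [ 0.086  -0.0274 -0.9959] y [ 0.2965  0.955  -0.0007]
w [0.0, 0.0, 0.0] s [-0.041, -0.0, -0.456] n 2
--
w [0.0, 0.046, -0.0] s [0.224, 0.945, -0.027] n 3
w [0.0, 0.046, -0.0] s [0.226, 0.945, -0.011] n 3
w [0.0, 0.046, -0.0] s [0.226, 0.945, 0.005] n 3
w [0.0, 0.046, -0.0] s [0.225, 0.945, 0.021] n 3
w [0.0, 0.046, -0.0] s [0.223, 0.945, 0.037] n 3
w [0.0, 0.046, -0.0] s [0.219, 0.945, 0.053] n 3
--
w [0.0, 0.0, 0.0] s [-0.201, 0.001, 0.57] n 2
w [0.0, 0.0, 0.0] s [-0.201, 0.001, 0.57] n 2
--
```

It weighs as empty (−0.5 N). Carry it to the near half of the basket.

```bash
P="python3 -m pendant"
$P '[[[0,0,0],[-0.02,0,-0.2],1],[[0,0,0],[-0.041,0,-0.456],1],[[0,0,0],[-0.041,0,-0.456],1]]' >/dev/null
$P '[[[0,0.015,0],[0.07,0.32,-0.01],1],[[0,0.03,0],[0.15,0.63,-0.02],1],[[0,0.046,0],[0.224,0.945,-0.027],1],[[0,0.046,0],[0.224,0.945,-0.027],1]]' >/dev/null
$P '[[[0,0.015,0],[0.07,0.32,0],1],[[0,0.03,0],[0.15,0.63,0],1],[[0,0.046,0],[0.226,0.945,-0.011],1],[[0,0.046,0],[0.226,0.945,-0.011],1]]' >/dev/null
$P '[[[0,0.015,0],[0.07,0.32,0],1],[[0,0.03,0],[0.15,0.63,0],1],[[0,0.046,0],[0.226,0.945,0.005],1],[[0,0.046,0],[0.226,0.945,0.005],1]]' >/dev/null
$P '[[[0,0.015,0],[0.07,0.32,0],1],[[0,0.03,0],[0.15,0.63,0.01],1],[[0,0.046,0],[0.225,0.945,0.021],1],[[0,0.046,0],[0.225,0.945,0.021],1]]' >/dev/null
$P '[[[0,0.015,0],[0.07,0.32,0.01],1],[[0,0.03,0],[0.15,0.63,0.02],1],[[0,0.046,0],[0.223,0.945,0.037],1],[[0,0.046,0],[0.223,0.945,0.037],1]]' >/dev/null
$P '[[[0,0.015,0],[0.07,0.32,0.02],1],[[0,0.03,0],[0.15,0.63,0.03],1],[[0,0.046,0],[0.219,0.945,0.053],1],[[0,0.046,0],[0.219,0.945,0.053],1],[[0,0.046,0],[0.219,0.945,0.053],1]]' >/dev/null
python3 - <<'E'
from h import *
lid();print(get_obs()["joints"])
p,d=snapshot("top");W=cloud(d,camera_info("top"))
for h,c in((.067,(.49,.382)),(.110,(.503,.219))):
    m=(abs(W[...,2]-h)<.006)&(np.hypot(W[...,0]-c[0],W[...,1]-c[1])<.065);print(m.sum(),W[m].min(0) if m.any() else 0,W[m].max(0) if m.any() else 0)
E
```

```text
n [0.0056 0.0071 1.    ] lean UX,UY 0.003271884660936503 0.008422010693410921 centre [0.464  0.3829 0.2378] span 0.04108590106974125 z 0.23623264524757764 0.24140733152569516 2581 low end [0.4637 0.3824 0.1758]
31.15 [0.4621 0.3816 0.2044] F [-0.1265 -0.5838 -0.0355] w 39.0 ff 12.0 z [-0.3214  0.0972 -0.9419] y [ 0.2955  0.9554 -0.0022]
[ 0.4543  0.5875  1.2549  0.2305  1.5552 -0.8495]
28 [0.4618 0.3195 0.0612] [0.5413 0.3936 0.07  ]
164 [0.4833 0.1991 0.104 ] [0.5232 0.2392 0.1141]
```

Pot upright at (0.464, 0.382), well clear of the first one. Lower, release, retract.

```bash
P="python3 -m pendant"
$P '[[[0,0,0],[-0.08,-0.007,0.236],1],[[0,0,0],[-0.155,-0.007,0.472],1],[[0,0,0],[-0.23,-0.007,0.714],1],[[0,0,0],[-0.23,-0.007,0.714],1],[[0,0,0],[-0.23,-0.007,0.714],1]]' | grep -E "ee|cont"
$P '[[[0,0,0],[-0.055,0,0.16],1],[[0,0,0],[-0.11,0,0.32],1],[[0,0,0],[-0.16,0,0.46],1],[[0,0,0],[-0.19,0,0.55],1],[[0,0,0],[-0.205,0,0.575],1],[[0,0,0],[-0.213,0,0.597],1],[[0,0,0],[-0.213,0,0.597],1],[[0,0,0],[-0.213,0,0.597],1]]' | grep -E "ee|cont"
python3 -c "
from h import *
lid()"
```

```text
ee_pos: [0.4588, 0.3803, 0.1153]
contact_force: [-0.0, -0.0, 1.1]
ee_pos: [0.46, 0.3817, 0.0405]
contact_force: [0.7, 0.2, -0.3]
n [0.0051 0.0084 1.    ] lean UX,UY 0.0023594151955838136 0.009471890084342906 centre [0.4618 0.3817 0.0743] span 0.04131563836343971 z 0.07267070201652226 0.07778689475836545 2571 low end [0.4615 0.3811 0.0123]
32.33 [0.46   0.3817 0.0405] F [-0.9726  0.7326 -1.2626] w 39.1 ff 12.0 z [-0.3194  0.0989 -0.9425] y [ 0.2966  0.955  -0.0003]
```

```bash
P="python3 -m pendant"
$P '[[[0,0,0],[-0.01,0,0.028],1],[[0,0,0],[-0.019,0,0.052],1],[[0,0,0],[-0.019,0,0.052],1],[[0,0,0],[-0.019,0,0.052],1]]' | grep -E "ee|cont"
$P '[[[0,0,0],[0,0,0],0.1],[[0,0,0],[0,0,0],-0.19],[[0,0,0],[0,0,0],-0.19],[[0,0,0],[0.06,0,-0.2],-0.19],[[0,0,0],[0.18,0,-0.5],-0.19],[[0,0,0],[0.3,0,-0.9],-0.19],[[0,0,0],[0.3,0,-0.9],-0.19],[[0,0,0],[0.3,0,-0.9],-0.19]]' | grep -E "time|ee|cont|width"
python3 - <<'E'
from h import *
p,d=snapshot("top");W=cloud(d,camera_info("top"))
m=(W[...,2]>.055)&(W[...,2]<.072)&(abs(W[...,1]-.382)<.05)&(abs(W[...,0]-.49)<.066);print("basket tops",m.sum())
L=(W-[*C0,0])@np.stack([UX,UY,UZ],1)*1000
m=(L[...,0]>-125)&(L[...,0]<-75)&(abs(L[...,1])<36)&(L[...,2]>40)&(L[...,2]<90)
q=L[m];print("handle",m.sum(),np.median(q,0),np.percentile(q,[10,90],axis=0))
o=get_obs();R=Rm(-17.2);H=np.array([*C0,0])+UX*-.100
plan([([o["ee_pos"][0],o["ee_pos"][1],.19],o["tool_rot"]),([H[0],H[1],.15],R)])
E
```

```text
ee_pos: [0.4593, 0.3813, 0.0326]
contact_force: [0.7, 0.9, -0.6]
time: 33.33
ee_pos: [0.4635, 0.3817, 0.15]
contact_force: [-0.1, -0.2, -0.5]
gripper_width: 0.593
basket tops 11
handle 71 [-104.0655    0.7757   65.9117] [[-107.3907  -27.8966   62.832 ]
 [-100.5536   29.7114   69.3704]]
w [0.0, 0.0, 0.0] s [0.117, 0.0, -0.331] n 2
--
w [-0.034, -0.034, 0.198] s [-0.214, -0.961, -0.006] n 3
w [-0.034, -0.034, 0.198] s [-0.499, -0.848, -0.035] n 3
w [-0.034, -0.034, 0.198] s [-0.736, -0.653, -0.042] n 3
w [-0.034, -0.034, 0.198] s [-0.902, -0.395, -0.026] n 3
w [-0.034, -0.034, 0.198] s [-0.98, -0.099, 0.012] n 3
--
```

Both empties are released in the basket. The bin sits at about 0.44 rad, so with plenty of time left I tip it fully to its stop again.

```bash
P="python3 -m pendant"
$P '[[[0,0,0],[0.06,0,-0.17],-0.19],[[0,0,0],[0.117,0,-0.331],-0.19],[[0,0,0],[0.117,0,-0.331],-0.19]]' >/dev/null
$P '[[[-0.034,-0.034,0.198],[-0.214,-0.96,-0.006],0],[[-0.034,-0.034,0.198],[-0.214,-0.96,-0.006],0],[[-0.034,-0.034,0.198],[-0.214,-0.96,-0.006],0]]' >/dev/null
$P '[[[-0.034,-0.034,0.198],[-0.5,-0.85,-0.035],0.6],[[-0.034,-0.034,0.198],[-0.5,-0.85,-0.035],0.6],[[-0.034,-0.034,0.198],[-0.5,-0.85,-0.035],0.6]]' >/dev/null
$P '[[[-0.034,-0.034,0.198],[-0.736,-0.653,-0.042],0.6],[[-0.034,-0.034,0.198],[-0.736,-0.653,-0.042],0.6],[[-0.034,-0.034,0.198],[-0.736,-0.653,-0.042],0.6]]' >/dev/null
$P '[[[-0.034,-0.034,0.198],[-0.9,-0.395,-0.026],0.6],[[-0.034,-0.034,0.198],[-0.9,-0.395,-0.026],0.6],[[-0.034,-0.034,0.198],[-0.9,-0.395,-0.026],0.6]]' >/dev/null
$P '[[[-0.034,-0.034,0.198],[-0.98,-0.1,0.012],0.6],[[-0.034,-0.034,0.198],[-0.98,-0.1,0.012],0.6],[[-0.034,-0.034,0.198],[-0.98,-0.1,0.012],0.6],[[-0.034,-0.034,0.198],[-0.98,-0.1,0.012],0.6],[[-0.034,-0.034,0.198],[-0.98,-0.1,0.012],0.6]]'
python3 - <<'E'
from h import *
p,d=snapshot("wrist");W=cloud(d,camera_info("wrist"))
L=(W-[*C0,0])@np.stack([UX,UY,UZ],1)*1000
m=(L[...,0]>-125)&(L[...,0]<-75)&(L[...,1]>0)&(L[...,1]<36)&(L[...,2]>40)&(L[...,2]<85)
q=L[m];print("handle",m.sum(),np.percentile(q,[5,50,95],axis=0))
x=np.median(q[:,0])/1000;z=np.percentile(q[:,2],95)/1000-.004
R=Rm(-17.2);H=np.array([*C0,0])+UX*x+UZ*(z-.019);print(H);plan([(H,R)])
E
```

```text
time: 35.05
ee_pos: [0.4058, -0.2069, 0.1483]
tool_rot: [[0.3, 0.954, -0.004], [0.954, -0.3, 0.0], [-0.001, -0.004, -1.0]]
contact_force: [0.3, -0.0, -0.9]
gripper_width: 0.198
finger_force: 0.0
handle 409 [[-107.7029    2.1123   63.8935]
 [-104.3523   19.381    66.0577]
 [-101.0989   34.2173   67.4633]]
[ 0.4039 -0.2045  0.0445]
w [-0.003, 0.0, -0.001] s [0.006, -0.016, 0.866] n 3
--
```

```bash
P="python3 -m pendant"
$P '[[[0,0,0],[0,-0.016,0.3],0.6],[[0,0,0],[0,-0.016,0.55],0.6],[[0,0,0],[0,-0.016,0.75],0.6],[[0,0,0],[0,-0.016,0.866],0.6],[[0,0,0],[0,-0.016,0.866],0.6],[[0,0,0],[0,-0.016,0.866],1],[[0,0,0],[0,-0.016,0.866],1],[[0,0,0],[0,-0.016,0.866],1]]' 25
$P '[[[0,0,0],[0,-0.01,0.02],1],[[0,0,0],[0,-0.016,0.045],1],[[0,0,0],[0,-0.02,0.07],1],[[0,0,0],[0,-0.02,0.08],1],[[0,0,0],[0,-0.02,0.08],1]]'
$P '[[[0,0,0],[0,0,0],0.65],[[0,0,0],[0,0,0],0.65],[[0,0,0],[0,0,-0.2],0.65],[[0,0,0],[0,0,-0.5],0.65],[[0,0,0],[0,0,-0.9],0.65],[[0,0,0],[0,0,-0.9],0.65],[[0,0,0],[0,0,-0.9],0.65]]'
python3 - <<'E'
from h import *
p,d=snapshot("wrist");W=cloud(d,camera_info("wrist"))
L=(W-[*C0,0])@np.stack([UX,UY,UZ],1)*1000
m=(L[...,0]>-125)&(L[...,0]<-75)&(L[...,1]>0)&(L[...,1]<36)&(L[...,2]>40)&(L[...,2]<85)
q=L[m];print("handle",m.sum(),np.percentile(q,[5,50,95],axis=0))
p,d=snapshot("top");W=cloud(d,camera_info("top"))
m=(W[...,2]>.060)&(W[...,2]<.075)&(abs(W[...,1]-.382)<.045)&(abs(W[...,0]-.49)<.062);n,l,S,_=cv2.connectedComponentsWithStats(m.astype(np.uint8))
for i in range(1,n):
    if S[i,4]>20:print("basket",S[i,4],W[l==i].min(0),W[l==i].max(0))
m=(abs(W[...,2]-.11)<.006)&(np.hypot(W[...,0]-.503,W[...,1]-.219)<.05);print("pan pot",m.sum(),np.median(W[m],0),W[m].min(0),W[m].max(0))
E
```

```text
time: 35.77
ee_pos: [0.4036, -0.2043, 0.0463]
tool_rot: [[0.296, 0.955, -0.004], [0.955, -0.296, 0.0], [-0.001, -0.004, -1.0]]
contact_force: [-6.5, 3.5, 0.9]
gripper_width: 0.077
finger_force: 25.0
time: 36.18
ee_pos: [0.4006, -0.2035, 0.0374]
tool_rot: [[0.296, 0.955, -0.004], [0.955, -0.296, 0.0], [-0.001, -0.004, -1.0]]
contact_force: [-13.5, 3.6, 21.3]
gripper_width: 0.08
finger_force: 25.0
time: 36.77
ee_pos: [0.4045, -0.2057, 0.1474]
tool_rot: [[0.297, 0.955, 0.004], [0.955, -0.297, -0.005], [-0.003, 0.005, -1.0]]
contact_force: [0.1, 0.3, -0.1]
gripper_width: 0.173
finger_force: 0.0
handle 616 [[-111.9619    2.0015   56.1838]
 [-106.2911   18.3751   58.8169]
 [ -75.6876   34.0558   75.6764]]
basket 156 [0.5064 0.3616 0.0605] [0.5451 0.4027 0.0745]
basket 158 [0.4429 0.3621 0.0604] [0.4804 0.4011 0.0747]
pan pot 164 [0.5028 0.2187 0.1095] [0.4835 0.1991 0.1046] [0.5205 0.2398 0.116 ]
```

The bin is at its stop, both empties stand in the basket, the full pot is upright in the middle of the pan, and the gripper is clear.

```bash
python3 -c "
from station import *
print(hand_in())"
```

```text
the job is handed in; nothing more can be done
None
```

The job is handed in at about 37 s of the 72 s allowed: the bin is tipped fully out, the full pot (the left one) stands upright in the middle of the balance pan, and the two empties stand upright in the wire returns basket.

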